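Close the ultrasonic cleaner and set its timer

TASK

The spray-gun parts are in the basket of the bench ultrasonic cleaner, ready to be cleaned. Lower the cleaner's lid gently until it lies fully closed on the tank, without letting it slam; then set the run time by turning only the small inner timer knob until its white pointer stands at the long mark on the panel. Leave the wider heat ring around that knob at its setting, and do not disturb the other things on the bench.

Things in the scene. Friction and masses are not known exactly. Their poses are not given: they have to be found in the camera images.
- cleaner: Bench ultrasonic cleaner, fixed. Origin on the bench top; x axis to its back, y to its left seen from the front (robot's side), z up. In mm: x -85 (front) to 110, y -165 to 165, 150 high. Left part (y -35 to 165): stainless tank, open on top, rim at z 150, walls 12, wire basket inside. Right part (y -165 to -35): grey console with a sloped control panel in front, flat top at z 150 behind it.
- panel_face (a point): Middle of the sloped control panel, on the timer knob's axis, on the panel's face. x axis: straight up the slope; y: to the left; z: out of the panel, leaning 35 degrees from vertical towards the robot. The panel is 140 mm (x) by 130 mm (y); 65 mm of it is free on either side of the knob's axis; the lid's right side lies 66 mm left of that axis.
- lid (a joint): The tank's hinged stainless lid, 170 mm from hinge to front edge, 198 mm wide, 10 mm thick, about 0.4 kg. 0 = fully closed, grows as it opens, in rad; stop at 1.4. A stiff friction hinge holds it wherever it is left, so it must be brought and pressed all the way down; moving it takes about 2 to 5 N at the handle.
- lid_hinge (a point): Point on the lid's hinge axis, at the middle of the lid's width: 85 mm behind, 65 mm left of and 150 mm above the cleaner's origin. Axes as the cleaner's; the hinge axis runs along y.
- lid_handle (a point): Middle of the lid's pull bar: round dark steel bar, 12 mm in diameter, 110 mm long, parallel to the hinge and 205 mm from its axis, 5 mm above the lid's underside, held 35 mm out from the lid's front edge by a stub at each end (100 mm clear between them). Axes turn with the lid: -x from hinge to bar, y along the bar, z out of the lid's top (those of the cleaner when closed).
- timer (a joint): Small inner knob of the concentric pair on the sloped panel: the timer, in rad, growing clockwise seen facing the panel. 0 = off: pointer 45 degrees left of straight up the slope; stop at 2.2. Short marks on the panel every 0.35 rad and one long, thick mark at 1.40 rad (35 degrees right of straight up), the wanted setting. Light friction (0.04 N m) holds it where it is left.
- timer_grip (a point): Grip point on the timer knob's axis, 40 mm out from the panel. The knob is a black bar, 44 mm long, 14 mm wide, standing from 16 to 48 mm out from the panel, with a white pointer line on one half of its top and down that end. z axis: along the knob's axis, out of the panel; x: along the bar towards the pointer (turns with the knob); y: across the bar.
- heat_ring (a joint): The wider outer heat ring of the concentric pair, around the foot of the timer knob: aluminium, 68 mm in diameter, its top 12 mm out from the panel; in rad, clockwise grows. Its own scale is the round dots on the panel's lower and left part. Turns on its own, with light friction; to be left where it is.
- ring_mark (a point): The black index line on top of the heat ring, 30 mm from the ring's axis and 12 mm out from the panel; moves as the ring turns.
- wax_tin: Flat aluminium wax tin, 68 mm in diameter, 36 mm high, standing on the flat top of the console behind the panel; origin at the centre of its underside.
- finish_tin: Steel tin of wood finish, 84 mm in diameter, 105 mm high, standing left of the cleaner; origin at the centre of its underside.
- gun_cup: Empty aluminium spray-gun cup, 80 mm in diameter, 95 mm high, standing right of the cleaner; origin at the centre of its underside.
- sanding_block: Cork sanding block, 65 x 110 x 36 mm, lying in front of the cleaner; origin at the centre of its underside.
- spray_can: Spray can, 64 mm in diameter, 190 mm high, standing at the left of the bench; origin at the centre of its underside.
- tape_roll: Roll of paper masking tape, 104 mm in diameter, 25 mm high, lying flat at the left front; origin at the centre of its underside.
- carving: Half-carved block of pale wood, 140 x 65 x 36 mm, lying at the right front; origin at the centre of its underside.
- screwdriver: Screwdriver, 200 mm long, lying at the right of the bench.

How it is judged:
On the way, in this order (a step that is already met when the one before it is completed fails the run):
1. the lid is fully closed on the tank (value of joint lid below 0.035 rad), for 0.2 s.
2. the timer pointer stands at the long mark, with the lid closed (value of joint lid below 0.035 rad and value of joint timer between 1.25 and 1.55 rad), for 0.2 s.
At the end, for the whole second after the job is handed in: The lid is closed (within 0.035 rad, about 7 mm at the handle), the timer knob is at 1.40 rad within 0.15 rad (the long mark), and the heat ring is where it was (its index line within 5 mm, about 0.17 rad) (all of step 2 and distance of ring_mark from where it was at the start of the episode below 0.005 m); the robot touches nothing.
It fails at once if the lid slams: faster than 1.2 rad/s in the last 0.3 rad before it is closed (value of joint lid below 0.3 rad and velocity of joint lid below -1.2 rad/s).
It fails at once if the heat ring is dragged round: its index line moves more than 5 mm (distance of ring_mark from where it was at the start of the episode above 0.005 m).
It fails at once if another thing on the bench is pushed more than 30 mm or knocked over (distance of any of wax_tin, finish_tin, gun_cup, sanding_block, spray_can, tape_roll, carving, screwdriver from where it was at the start of the episode above 0.03 m or angle between any of finish_tin, gun_cup, spray_can's own z axis and vertical above 0.5 rad).
It also fails if it takes over 64 s, if anything falls off the work surface, if the arm or the gripper's body presses on something with over 40 N, if the wrist force passes 120 N, or if a joint passes its speed limit or range.

ROBOT

A 6-joint arm with a two-finger parallel gripper is mounted at the origin on the work surface. World frame = base frame: x ahead of the robot, y to its left, z up, the work surface at z = 0. Lengths are in m, angles in rad, forces in N, time in s.
With the tool pointing down it reaches from about 0.325 to 0.775 m from the base axis. Payload 5.5 kg.
Tool frame: the origin (TCP) lies midway between the tips of the shut fingers; the grasp point (between the pads) lies 19 mm behind it; x points along the fingers, y is the direction in which the jaws open and shut, and the axes are right-handed (so a half turn about x gives the same grasp; the last joint's range is limited). The gripper opens to 88 mm and grips with 3 to 60 N. Pads are 20 mm wide; open, the fingers measure 115 mm over their backs; the gripper's body (75 mm by 178 mm) begins 61 mm behind the grasp point.
Start: joints at [-1.292, 0.091, 1.231, -0, 1.82, -0.057], TCP at [0.198, -0.567, 0.223] pointing down, gripper open.
Joint ranges: [-2.87, 2.87], [-0.86, 2.18], [0.17, 2.46], [-1.51, 4.65], [0.06, 2.69], [-2.65, 2.65]. Speed limits (rad/s): [2.57, 2.57, 3.01, 3.14, 3.14, 3.14].

INTERFACE

Orientations are given as a unit quaternion [x, y, z, w].
In Python, from cell import env gives the robot as it stands. The module is installed in compiled form; this text tells all that it offers.
- The arm moves only by the tool jog_arm, never from a script. Its argument "targets" is a list of rows, each an object of numbers: "x", "y", "z": the shift along the tool's x, y, z in units of 60 mm (1.0 is 60 mm); "rx", "ry", "rz": the turn, a rotation vector about the tool's x, y, z in units of 5 degrees (1.0 is 5 degrees). A call has 1 to 20 rows; each row shifts and turns the commanded pose from where the row before left it, along the tool's axes as they then stand; what a row does not reach is not made up. A row lasts 1/8 s, in which the tool goes at most 62.5 mm and 10.7 degrees, less where a joint would pass 70% of its speed; a pose out of reach is approached as far as the arm can. A call is refused whole if a number of a shift passes 1 or a number of a turn 1, either way. A call with a gripper value outside its range is refused whole. "jaw" is the finger opening in mm, from 0 to 87.8, set as the call begins (left out, the last holds). The fingers move at their own pace and stop on an object; the grip force is fixed at half the most. Time passes only in rows, so rows that do not move let the fingers close. It gives the time, the measured TCP pose, the force and the opening at its end, in the units of the state.
- env.get_state(): the state, without advancing time (a new reading comes with each control period).
- env.get_image(name): name is "side" or "top" or "wrist"; returns a dict with "img" (384x512x3 uint8, red, green, blue), "fx", "fy", "cx", "cy" (pixels), "pose" (4x4, takes a point from camera to world coordinates); the wrist camera has in their place "tool_from_camera" (4x4, takes a point from camera to tool coordinates, whose origin is the TCP and whose axes are the tool frame's). Camera axes: x right, y down, z forward; pixel columns grow to the right and rows downward; lengths in m; the calibration is good to about 2 mm. A picture is of the moment at which its call begins: read the wrist's pose just before it. There is no depth.
- env.close_job(): hands the job in, once; it reports no verdict.
The state is a dict: "time_s": time; "joint_positions": joint angles; "qd": joint speeds; "joint_torque": joint torques, N m; "tool_pos": TCP position; "tcp_rot": TCP orientation; "wrist_force": force on the tool from outside, world axes, zero at the start; "moment": the same for the moment, N m; "width": finger opening in m.
Only numpy, scipy, OpenCV 4.12 (cv2) and the standard library are available. Lean on these libraries where they do the work, as an engineer would, in place of code of your own. Each camera call takes 0.05 s, during which the arm holds its last target.

## Working session

There is one attempt and no reset: what is moved stays moved. The work goes in short steps, Python scripts to look and compute and a tool call to move; the robot and the scene stay as the last step left them, time stands still between calls to the robot, and variables do not carry over. Pictures are saved under pics/ and viewed, and the job is handed in when it is done.

Besides the shell and the picture viewer there is one more tool, called after ">>>" by a JSON object that holds its "method" and its "body", one argument or row to a line. jog_arm: Moves the arm, as the interface text tells. Its arguments: {"type":"object","properties":{"targets":{"type":"array","items":{"type":"object","properties":{"x":{"type":"number"},"y":{"type":"number"},"z":{"type":"number"},"rx":{"type":"number"},"ry":{"type":"number"},"rz":{"type":"number"}}}},"jaw":{"type":"number"}},"required":["targets"]}

```bash
mkdir -p pics; ls
python3 - <<'E'
from cell import env
import cv2, numpy as np, pickle
s=env.get_state()
for k,v in s.items(): print(k,np.round(v,4))
D={}
for n in ["side","top","wrist"]:
    im=env.get_image(n); D[n]=im
    cv2.imwrite(f"pics/{n}0.png",im["img"][:,:,::-1])
    print(n,im["fx"],im["fy"],im["cx"],im["cy"]); print(np.round(im.get("pose",im.get("tool_from_camera")),4).tolist())
pickle.dump(D,open("d0.pkl","wb"))
E
```

```text
pics
time_s 0.0
joint_positions [-1.2917  0.0919  1.2319  0.      1.8198 -0.0567]
qd [0.0001 0.0003 0.0011 0.0007 0.0019 0.0004]
joint_torque [-1.40000e-03 -4.46455e+01 -4.06451e+01  7.00000e-02  2.92000e-02
 -1.00000e-04]
tool_pos [ 0.1977 -0.5662  0.2215]
tcp_rot [-0.6971 -0.1188  0.6972 -0.1175]
wrist_force [-0.2162  0.3444 -0.2445]
moment [0.0003 0.0395 0.0125]
width 0.0878
side 491.9350548394516 491.9350548394516 247.6142880378362 203.32616273540305
[[-0.9548, -0.1716, 0.2428, 0.1423], [-0.2973, 0.5499, -0.7805, 1.3139], [0.0005, -0.8174, -0.5761, 1.0657], [0.0, 0.0, 0.0, 1.0]]
top 417.50703279047275 417.50703279047275 252.51905365012897 192.74464705696832
[[0.0172, -0.9945, 0.1033, 0.4075], [-0.9998, -0.0175, -0.0022, 0.0093], [0.004, -0.1032, -0.9947, 1.4681], [0.0, 0.0, 0.0, 1.0]]
wrist 332.3535042149521 332.3535042149521 258.2279213856455 195.73476644832976
[[0.0009, -0.3012, 0.9536, -0.1623], [1.0, -0.0008, -0.0012, -0.0001], [0.0012, 0.9536, 0.3012, -0.083], [0.0, 0.0, 0.0, 1.0]]
```

View pics/side0.png

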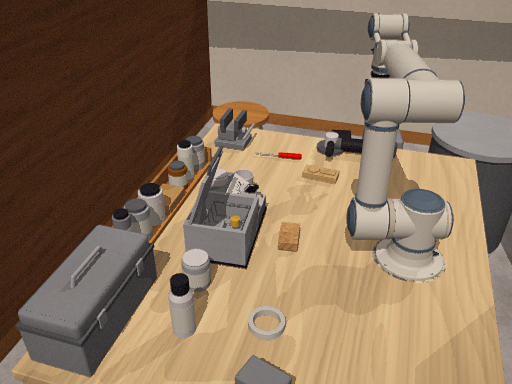

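View pics/top0.png

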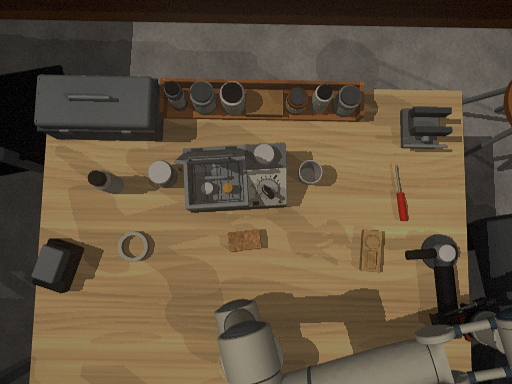

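View pics/wrist0.png

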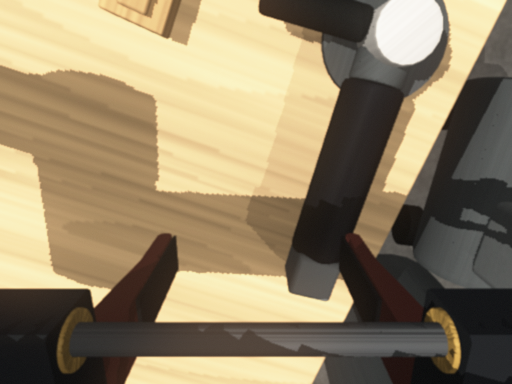

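The side view shows the cleaner at about (225,225) with its lid nearly upright. In the top view it spans columns 183–287 and rows 145–212, with the knob near (268,189). I'll enlarge both.

Run:
```python
import cv2, pickle
D=pickle.load(open("d0.pkl","rb"))
t=D["top"]["img"][135:225,170:300,::-1]; cv2.imwrite("pics/top0z.png",cv2.resize(t,None,fx=6,fy=6,interpolation=cv2.INTER_CUBIC))
t=D["side"]["img"][140:275,170:310,::-1]; cv2.imwrite("pics/side0z.png",cv2.resize(t,None,fx=4,fy=4,interpolation=cv2.INTER_CUBIC))
```

```text
(no output)
```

View pics/top0z.png

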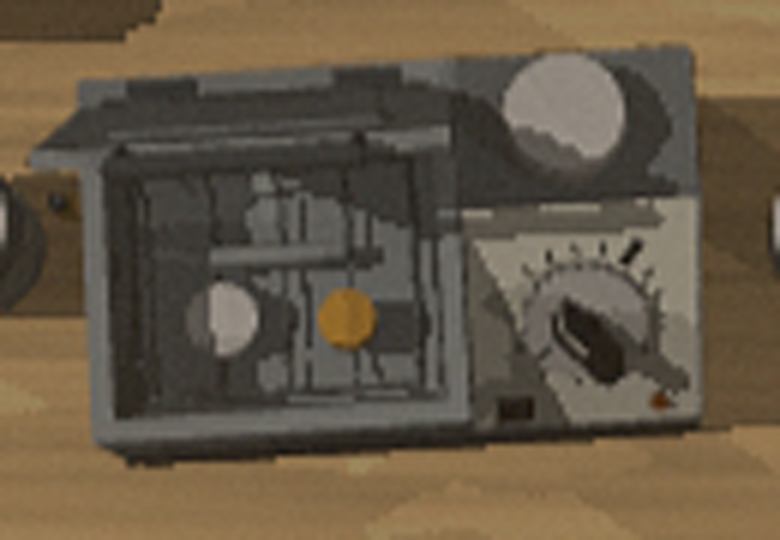

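View pics/side0z.png

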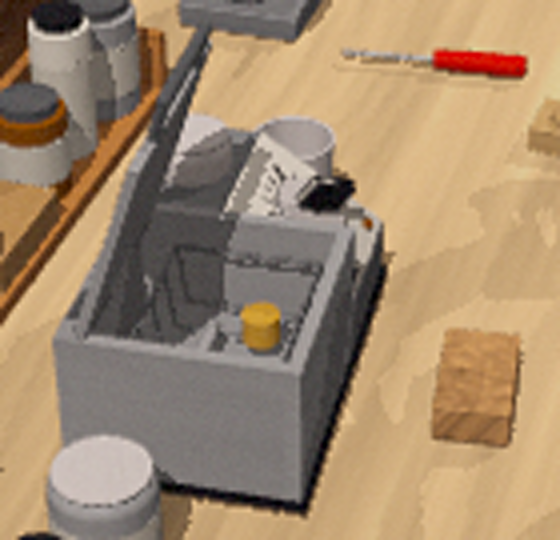

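```bash
cat > h.py <<'E'
import numpy as np, cv2, pickle
from scipy.spatial.transform import Rotation as R
def ray(im,uv,pose=None):
    P=im["pose"] if pose is None else pose
    d=np.array([(uv[0]-im["cx"])/im["fx"],(uv[1]-im["cy"])/im["fy"],1.0])
    return P[:3,3],P[:3,:3]@d
def onz(im,uv,z,pose=None):
    o,d=ray(im,uv,pose); return o+d*(z-o[2])/d[2]
def proj(im,p,pose=None):
    P=im["pose"] if pose is None else pose
    c=P[:3,:3].T@(np.asarray(p)-P[:3,3]); return np.array([im["cx"]+im["fx"]*c[0]/c[2],im["cy"]+im["fy"]*c[1]/c[2]])
def tri(a,b):
    A=[];B=[]
    for o,d in (a,b):
        d=d/np.linalg.norm(d);M=np.eye(3)-np.outer(d,d);A.append(M);B.append(M@o)
    x=np.linalg.lstsq(np.vstack(A),np.hstack(B),rcond=None)[0]
    return x,[np.linalg.norm(np.cross(x-o,d/np.linalg.norm(d))) for o,d in (a,b)]
E
python3 - <<'E'
from h import *
D=pickle.load(open("d0.pkl","rb")); T=D["top"];S=D["side"]
tz=lambda x,y:(170+x/6-.5,135+y/6-.5); sz=lambda x,y:(170+x/4-.5,140+y/4-.5)
for n,loc,uv in [("FL",(-85,165),tz(97,440)),("BL",(110,165),tz(80,85)),("BR",(110,-165),tz(692,47)),("FRtank",(-85,-35),tz(470,428))]:
    print(n,loc,np.round(onz(T,uv,.15),4))
# side: tank corners
for n,uv in [("FL",sz(298,372)),("BL",sz(60,338)),("FRtank",sz(350,225))]:
    print("side",n,np.round(onz(S,uv,.15),4))
E
```

```text
FL (-85, 165) [0.4927 0.2168 0.15  ]
BL (110, 165) [0.6825 0.2323 0.15  ]
BR (110, -165) [ 0.7091 -0.0947  0.15  ]
FRtank (-85, -35) [0.5024 0.0205 0.15  ]
side FL [0.4936 0.2205 0.15  ]
side BL [0.6793 0.235  0.15  ]
side FRtank [0.5115 0.0225 0.15  ]
```

Run:
```python
from h import *
D=pickle.load(open("d0.pkl","rb")); T=D["top"];S=D["side"]
loc=np.array([(-85,165),(110,165),(110,-165),(-85,-35)])/1000
w=np.array([[.493,.2178],[.682,.2327],[.7091,-.0947],[.5035,.0208]])
A=loc-loc.mean(0);B=w-w.mean(0)
th=np.arctan2((A[:,0]*B[:,1]-A[:,1]*B[:,0]).sum(),(A*B).sum())
Rz=R.from_euler('z',th).as_matrix(); o=np.append(w.mean(0)-Rz[:2,:2]@loc.mean(0),0)
print(np.degrees(th),o, (loc@Rz[:2,:2].T+o[:2]-w).round(4).tolist())
np.savez("cl.npz",Rz=Rz,o=o)
c2w=lambda p:o+Rz@np.array(p)
hinge=lambda:np.array([.085,.065,.15])
img=cv2.resize(T["img"][125:225,170:300],None,fx=6,fy=6,interpolation=cv2.INTER_CUBIC)[:,:,::-1].copy()
im2=cv2.resize(S["img"][130:275,170:310],None,fx=4,fy=4,interpolation=cv2.INTER_CUBIC)[:,:,::-1].copy()
for ang,col in [(1.0,(0,0,255)),(1.15,(0,255,0)),(1.3,(255,0,0))]:
  for y in (-.055,.055):
    p=c2w(hinge()+np.array([-.205*np.cos(ang)+.005*np.sin(ang),y,.205*np.sin(ang)+.005*np.cos(ang)]))
    u=proj(T,p);v=proj(S,p)
    cv2.circle(img,tuple(int(a) for a in ((u[0]-169.5)*6,(u[1]-124.5)*6)),3,col,-1)
    cv2.circle(im2,tuple(int(a) for a in ((v[0]-169.5)*4,(v[1]-129.5)*4)),3,col,-1)
cv2.imwrite("pics/ovt.png",img);cv2.imwrite("pics/ovs.png",im2)
print("panel",c2w([-.0277,-.1,.110]))
```

```text
4.2288000904950165 [0.58683056 0.06081674 0.        ] [[-0.0031, 0.0013], [0.0024, 0.0008], [-0.0004, -0.0009], [0.0011, -0.0012]]
panel [ 0.56657993 -0.0409536   0.11      ]
```

View pics/ovt.png

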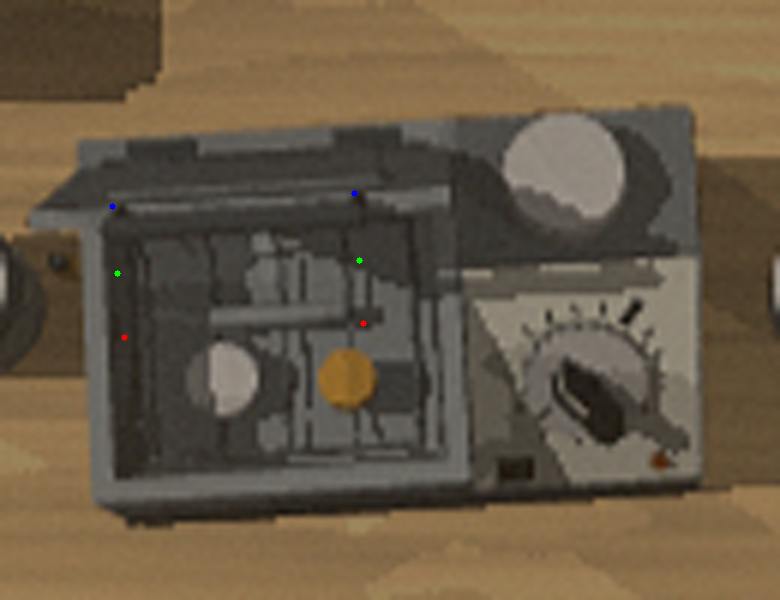

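View pics/ovs.png

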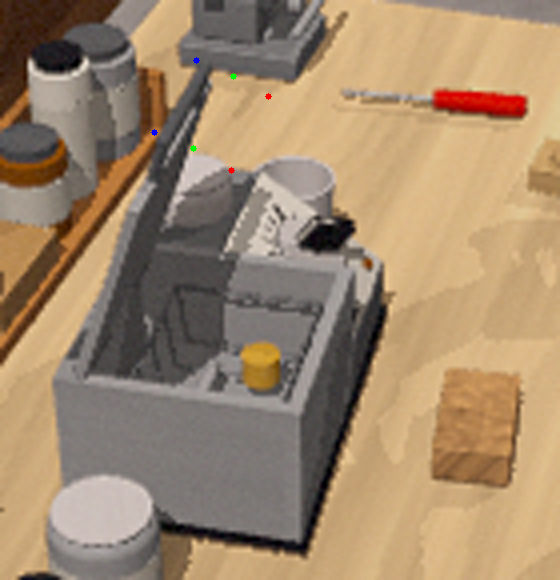

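Run:
```python
from h import *
D=pickle.load(open("d0.pkl","rb")); T=D["top"];S=D["side"]
a=S["img"][138:200,190:245,::-1]; cv2.imwrite("pics/sz2.png",cv2.resize(a,None,fx=9,fy=9,interpolation=cv2.INTER_CUBIC))
a=T["img"][143:170,170:250,::-1]; cv2.imwrite("pics/tz2.png",cv2.resize(a,None,fx=9,fy=9,interpolation=cv2.INTER_CUBIC))
```

```text
(no output)
```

View pics/sz2.png

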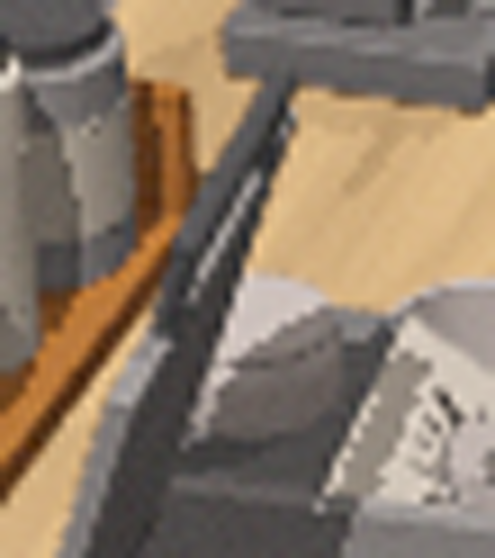

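View pics/tz2.png

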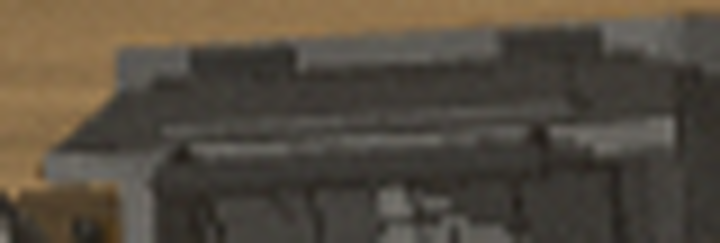

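Run:
```python
from h import *
D=pickle.load(open("d0.pkl","rb")); T=D["top"];S=D["side"]
c=np.load("cl.npz");Rz,o=c["Rz"],c["o"]
for t,s in [((161,174),(174,303)),((556,158),(272,92))]:
    p,e=tri(ray(T,(170+t[0]/9-.5,143+t[1]/9-.5)),ray(S,(190+s[0]/9-.5,138+s[1]/9-.5)))
    q=Rz.T@(p-o); r=q-[.085,.065,.15]
    print(p.round(4),np.round(e,4),q.round(4),"ang",np.arctan2(r[2],-r[0])-.005/.205,np.hypot(r[0],r[2]))
s=D["wrist"]
```

```text
[0.6093 0.1889 0.3243] [0. 0.] [0.0318 0.1261 0.3243] ang 1.2503154000272572 0.18217830281220826
[0.6169 0.0674 0.3355] [0.0026 0.0026] [0.0305 0.0043 0.3355] ang 1.260739882733299 0.1933545623598083
```

```bash
cat >> h.py <<'E'
c=np.load("cl.npz");Rz,o=c["Rz"],c["o"]
c2w=lambda p:o+Rz@np.array(p)
w2c=lambda p:Rz.T@(np.array(p)-o)
def st():
    from cell import env
    s=env.get_state(); return np.array(s["tool_pos"]),R.from_quat(s["tcp_rot"]).as_matrix(),s
def todo(pt,Rt,p=None,Rm=None):
    if p is None: p,Rm,_=st()
    rv=R.from_matrix(Rm.T@Rt).as_rotvec()
    print("shift in current tool axes (units60mm)",np.round(Rm.T@(pt-p)/.06,2),"in target axes",np.round(Rt.T@(pt-p)/.06,2),"rot (5deg units)",np.round(np.degrees(rv)/5,2))
E
python3 - <<'E'
from h import *
p,Rm,s=st(); print(p,Rm.round(3))
x=np.array([0,0,-1.])
for sg in (1,-1):
    y=Rz@np.array([sg,0,0]); z=np.cross(x,y); Rt=np.c_[x,y,z]
    print(sg); todo(c2w([.025,.065,.346+.12]),Rt,p,Rm)
E
```

```text
[ 0.19765278 -0.5662901   0.22175724] [[-0.     0.33  -0.944]
 [ 0.001 -0.944 -0.33 ]
 [-1.    -0.001 -0.   ]]
1
shift in current tool axes (units60mm) [ -4.06  -8.68 -10.25] in target axes [ -4.07   7.66 -11.03] rot (5deg units) [-1.5e+01 -1.0e-02  1.0e-02]
-1
shift in current tool axes (units60mm) [ -4.06  -8.68 -10.25] in target axes [-4.07 -7.66 11.03] rot (5deg units) [2.1e+01 1.0e-02 1.0e-02]
```

>>> {"method": "jog_arm", "body": {
  "targets": [
    {"x":-0.3,"rx":-1},
    {"x":-0.3,"rx":-1},
    {"x":-0.3,"rx":-1},
    {"x":-0.3,"rx":-1},
    {"x":-0.3,"rx":-1},
    {"x":-0.3,"rx":-1},
    {"x":-0.3,"rx":-1},
    {"x":-0.3,"rx":-1},
    {"x":-0.3,"rx":-1},
    {"x":-0.3,"rx":-1},
    {"x":-0.3,"rx":-1},
    {"x":-0.2,"rx":-1},
    {"x":-0.2,"rx":-1},
    {"x":-0.2,"rx":-1},
    {"x":-0.2,"rx":-1}
  ],
  "jaw": 60
}}

```text
$.targets[0]: bad value
```

>>> {"method": "jog_arm", "body": {
  "targets": [
    {"y":0.55,"z":-0.79},
    {"y":0.55,"z":-0.79},
    {"y":0.55,"z":-0.79},
    {"y":0.55,"z":-0.79},
    {"y":0.55,"z":-0.79},
    {"y":0.55,"z":-0.79},
    {"y":0.55,"z":-0.79},
    {"y":0.55,"z":-0.79},
    {"y":0.55,"z":-0.79},
    {"y":0.55,"z":-0.79},
    {"y":0.55,"z":-0.79},
    {"y":0.55,"z":-0.79},
    {"y":0.55,"z":-0.79},
    {"y":0.55,"z":-0.79},
    {}
  ]
}}

```text
$.targets[0]: bad value
```

```bash
cat > snap.py <<'E'
import sys
from h import *
from cell import env
k=sys.argv[1]; D={}
p,Rm,s=st()
for n in sys.argv[2:]:
    im=env.get_image(n)
    if n=="wrist":
        M=np.eye(4);M[:3,:3]=Rm;M[:3,3]=p; im["pose"]=M@im["tool_from_camera"]
    D[n]=im; cv2.imwrite(f"pics/{n}{k}.png",im["img"][:,:,::-1])
pickle.dump(D,open(f"d{k}.pkl","wb"))
print(s["time_s"],p.round(4),np.round(s["wrist_force"],2),np.round(s["width"],4),"J",np.round(s["joint_positions"],2),"cl",w2c(p).round(4))
E
python3 snap.py 1 wrist side
```

```text
0.15 [ 0.1977 -0.5663  0.2218] [-0.02 -0.08 -0.25] 0.0877 J [-1.29  0.09  1.23  0.    1.82 -0.06] cl [-0.4344 -0.5967  0.2218]
```

View pics/wrist1.png

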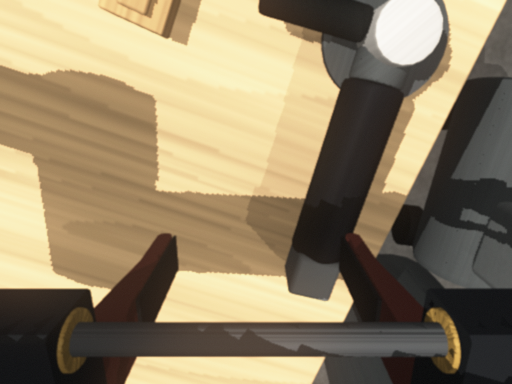

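View pics/side1.png

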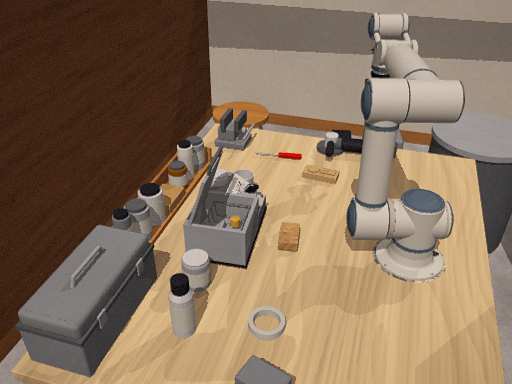

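Both calls were refused, so nothing moved and the wrist view is unchanged. Rows probably need all six keys; I'll try one small row.

>>> {"method": "jog_arm", "body": {
  "targets": [
    {"x":-0.3,"y":0,"z":0,"rx":-1,"ry":0,"rz":0}
  ],
  "jaw": 60
}}

```text
time_s: 0.38
tool_pos: [0.1975, -0.5659, 0.2387]
tcp_rot: [-0.691, -0.151, 0.691, -0.148]
wrist_force: [0.7, -0.3, 0.4]
width: 0.0805
```

>>> {"method": "jog_arm", "body": {
  "targets": [
    {"x":-0.3,"y":0,"z":0,"rx":-1,"ry":0,"rz":0},
    {"x":-0.3,"y":0,"z":0,"rx":-1,"ry":0,"rz":0},
    {"x":-0.3,"y":0,"z":0,"rx":-1,"ry":0,"rz":0},
    {"x":-0.3,"y":0,"z":0,"rx":-1,"ry":0,"rz":0},
    {"x":-0.3,"y":0,"z":0,"rx":-1,"ry":0,"rz":0},
    {"x":-0.3,"y":0,"z":0,"rx":-1,"ry":0,"rz":0},
    {"x":-0.3,"y":0,"z":0,"rx":-1,"ry":0,"rz":0},
    {"x":-0.3,"y":0,"z":0,"rx":-1,"ry":0,"rz":0},
    {"x":-0.3,"y":0,"z":0,"rx":-1,"ry":0,"rz":0},
    {"x":-0.3,"y":0,"z":0,"rx":-1,"ry":0,"rz":0},
    {"x":-0.2,"y":0,"z":0,"rx":-1,"ry":0,"rz":0},
    {"x":-0.2,"y":0,"z":0,"rx":-1,"ry":0,"rz":0},
    {"x":-0.2,"y":0,"z":0,"rx":-1,"ry":0,"rz":0},
    {"x":-0.2,"y":0,"z":0,"rx":-1,"ry":0,"rz":0}
  ]
}}

```text
time_s: 2.12
tool_pos: [0.1977, -0.5665, 0.4689]
tcp_rot: [0.48, 0.519, -0.48, 0.519]
wrist_force: [1.0, -0.4, -0.3]
width: 0.0597
```

Run:
```python
from h import *
p,Rm,s=st(); print(p,Rm.round(3),s["joint_positions"])
x=np.array([0,0,-1.])
y=Rz@np.array([1,0,0]); Rt=np.c_[x,y,np.cross(x,y)]
todo(c2w([.025,.065,.346+.12]),Rt)
```

```text
[ 0.19772756 -0.56651325  0.468914  ] [[-0.     0.997  0.077]
 [ 0.     0.077 -0.997]
 [-1.    -0.    -0.   ]] [-1.29168652e+00  3.40582676e-01  4.80075712e-01  5.12484241e-06
  2.32109026e+00 -1.36854647e+00]
shift in current tool axes (units60mm) [  0.05   7.69 -11.01] in target axes [  0.05   7.66 -11.03] rot (5deg units) [ 0.04 -0.    0.  ]
```

>>> {"method": "jog_arm", "body": {
  "targets": [
    {"x":0,"y":0.55,"z":-0.79,"rx":0,"ry":0,"rz":0},
    {"x":0,"y":0.55,"z":-0.79,"rx":0,"ry":0,"rz":0},
    {"x":0,"y":0.55,"z":-0.79,"rx":0,"ry":0,"rz":0},
    {"x":0,"y":0.55,"z":-0.79,"rx":0,"ry":0,"rz":0},
    {"x":0,"y":0.55,"z":-0.79,"rx":0,"ry":0,"rz":0},
    {"x":0,"y":0.55,"z":-0.79,"rx":0,"ry":0,"rz":0},
    {"x":0,"y":0.55,"z":-0.79,"rx":0,"ry":0,"rz":0},
    {"x":0,"y":0.55,"z":-0.79,"rx":0,"ry":0,"rz":0},
    {"x":0,"y":0.55,"z":-0.79,"rx":0,"ry":0,"rz":0},
    {"x":0,"y":0.55,"z":-0.79,"rx":0,"ry":0,"rz":0},
    {"x":0,"y":0.55,"z":-0.79,"rx":0,"ry":0,"rz":0},
    {"x":0,"y":0.55,"z":-0.79,"rx":0,"ry":0,"rz":0},
    {"x":0,"y":0.55,"z":-0.79,"rx":0,"ry":0,"rz":0},
    {"x":0,"y":0.55,"z":-0.79,"rx":0,"ry":0,"rz":0},
    {"x":0,"y":0,"z":0,"rx":0,"ry":0,"rz":0}
  ]
}}

```text
time_s: 4.0
tool_pos: [0.6125, 0.1331, 0.4625]
tcp_rot: [0.478, 0.521, -0.482, 0.517]
wrist_force: [0.5, 0.1, -1.5]
width: 0.0603
```

```bash
python3 snap.py 2 wrist side top
```

```text
4.0 [0.6125 0.1331 0.4625] [ 0.52  0.14 -1.46] 0.0603 J [0.16 0.44 0.36 0.   2.35 0.08] cl [0.031  0.0702 0.4625]
```

View pics/wrist2.png

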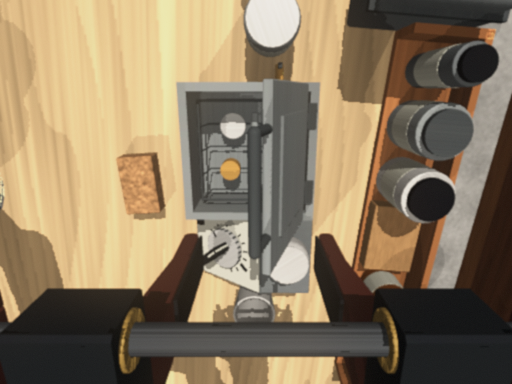

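View pics/side2.png

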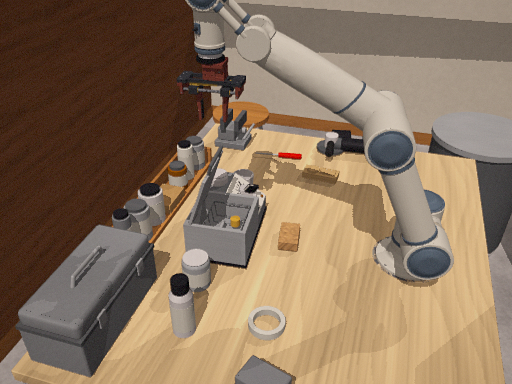

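Wrist view: the dark bar runs vertically from about (254,122) to (254,258), left of the lid's front edge at about column 268. I'll measure it.

Run:
```python
from h import *
D=pickle.load(open("d2.pkl","rb")); W=D["wrist"]
a=W["img"][105:280,180:330,::-1]; cv2.imwrite("pics/wz2.png",cv2.resize(a,None,fx=4,fy=4,interpolation=cv2.INTER_CUBIC)[:600])
g=cv2.cvtColor(W["img"],cv2.COLOR_RGB2GRAY)
for r in (140,160,180,200,220,240): print(r,g[r,240:285].tolist())
```

```text
140 [77, 79, 78, 80, 101, 128, 128, 91, 64, 66, 73, 78, 79, 83, 82, 82, 79, 74, 71, 66, 67, 87, 98, 92, 91, 98, 125, 153, 161, 160, 155, 139, 115, 93, 89, 90, 90, 89, 87, 96, 113, 131, 130, 115, 96]
160 [146, 147, 146, 144, 144, 146, 135, 104, 70, 65, 72, 77, 81, 81, 83, 81, 80, 75, 70, 66, 68, 88, 116, 138, 156, 163, 164, 162, 162, 162, 158, 142, 107, 90, 90, 89, 88, 88, 89, 100, 120, 130, 124, 102, 92]
180 [102, 135, 145, 145, 145, 144, 133, 102, 65, 64, 69, 76, 80, 81, 81, 81, 79, 75, 70, 65, 68, 92, 125, 141, 154, 161, 163, 163, 162, 162, 155, 130, 98, 89, 90, 90, 90, 89, 92, 107, 128, 129, 114, 95, 90]
200 [85, 83, 83, 84, 84, 85, 84, 76, 62, 65, 71, 76, 80, 82, 82, 81, 79, 75, 71, 65, 56, 58, 94, 141, 157, 162, 163, 164, 165, 163, 153, 124, 94, 89, 90, 90, 90, 91, 99, 120, 131, 123, 102, 92, 89]
220 [143, 143, 143, 142, 142, 142, 141, 121, 81, 65, 71, 78, 81, 83, 84, 83, 80, 76, 72, 66, 60, 72, 107, 143, 158, 163, 166, 165, 155, 142, 132, 110, 95, 91, 91, 91, 91, 93, 106, 124, 129, 116, 97, 91, 90]
240 [214, 219, 220, 219, 219, 220, 217, 196, 133, 78, 72, 80, 84, 86, 86, 85, 83, 79, 75, 69, 59, 54, 61, 64, 64, 64, 63, 62, 63, 76, 92, 93, 92, 92, 94, 94, 93, 92, 93, 94, 95, 95, 93, 92, 95]
```

View pics/wz2.png

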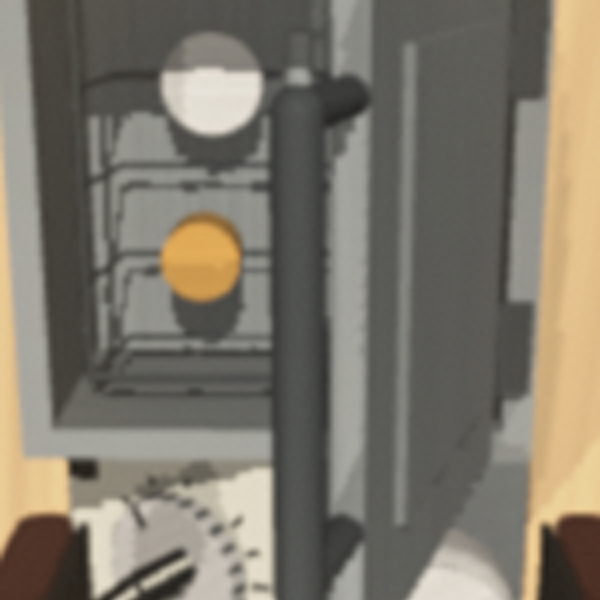

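Run:
```python
from h import *
D=pickle.load(open("d2.pkl","rb")); W=D["wrist"]
P=W["pose"]
for uv,y in [((254.3,126),.12),((254.0,150),None),((254.5,200),None),((255,240),None)]:
    O,d=ray(W,uv); O=w2c(O); d=Rz.T@d
    # intersect with cylinder r=.20506 around hinge (x,z)
    a=np.array([d[0],d[2]]);b=np.array([O[0]-.085,O[2]-.15])
    t=np.roots([a@a,2*a@b,b@b-.205**2]); 
    for tt in np.real(t):
        q=O+tt*d; print(uv,q.round(4),"ang",round(np.arctan2(q[2]-.15,.085-q[0]),3))
    if y: 
        q=O+d*(y-O[1])/d[1]; print("yplane",q.round(4),"ang",np.arctan2(q[2]-.15,.085-q[0]), np.hypot(q[2]-.15,.085-q[0]))
```

```text
(254.3, 126) [ 0.0185  0.0872 -0.0439] ang -1.24
(254.3, 126) [0.0262 0.1259 0.3464] ang 1.28
yplane [0.025  0.12   0.2867] ang 1.1574133205526125 0.1492903867646174
(254.0, 150) [ 0.0179  0.0395 -0.0437] ang -1.237
(254.0, 150) [0.026  0.106  0.3463] ang 1.279
(254.5, 200) [ 0.019  -0.067  -0.0441] ang -1.243
(254.5, 200) [0.0264 0.0617 0.3464] ang 1.281
(255, 240) [ 0.0201 -0.16   -0.0445] ang -1.249
(255, 240) [0.0269 0.0232 0.3466] ang 1.283
```

>>> {"method": "jog_arm", "body": {
  "targets": [
    {"x":0,"y":0,"z":0,"rx":0,"ry":0,"rz":0}
  ]
}}

```text
time_s: 4.28
tool_pos: [0.6082, 0.128, 0.4709]
tcp_rot: [0.482, 0.517, -0.481, 0.519]
wrist_force: [-0.6, -0.5, 0.7]
width: 0.06
```

Run:
```python
from h import *
p,Rm,s=st(); print(p,w2c(p),Rm.round(3))
x=np.array([0,0,-1.])
y=Rz@np.array([1,0,0]); Rt=np.c_[x,y,np.cross(x,y)]
todo(c2w([.0263,.065,.327]),Rt)
```

```text
[0.60822173 0.12804827 0.47092075] [0.02629055 0.06547113 0.47092075] [[ 0.003  0.997  0.072]
 [ 0.     0.072 -0.997]
 [-1.     0.003 -0.   ]]
shift in current tool axes (units60mm) [ 2.4  -0.01  0.01] in target axes [2.4  0.   0.01] rot (5deg units) [-0.02 -0.   -0.04]
```

The earlier picture was taken before the arm had settled, so I'll measure the bar again now that it's still.

```bash
python3 snap.py 3 wrist
python3 - <<'E'
from h import *
D=pickle.load(open("d3.pkl","rb")); W=D["wrist"]
g=cv2.cvtColor(W["img"],cv2.COLOR_RGB2GRAY)
for r in (160,180,200,220): print(r,g[r,240:275].tolist())
for uv in [(247,180),(254,180),(261,180)]:
    O,d=ray(W,uv); O=w2c(O); d=Rz.T@d
    print(uv,(O+d*(.346-O[2])/d[2]).round(4))
cv2.imwrite("pics/wz3.png",cv2.resize(W["img"][105:280,180:330,::-1],None,fx=3,fy=3))
E
```

```text
4.275 [0.6082 0.128  0.4709] [-0.58 -0.5   0.68] 0.06 J [ 0.15  0.43  0.36 -0.    2.35  0.08] cl [0.0263 0.0655 0.4709]
160 [121, 143, 148, 146, 144, 146, 146, 145, 145, 143, 127, 89, 62, 66, 73, 77, 81, 82, 82, 81, 77, 76, 70, 64, 74, 109, 145, 157, 163, 163, 161, 161, 160, 152, 127]
180 [106, 137, 147, 145, 144, 144, 144, 143, 145, 143, 131, 100, 68, 64, 72, 77, 79, 81, 82, 81, 79, 75, 70, 64, 69, 104, 143, 158, 162, 163, 163, 162, 156, 140, 115]
200 [89, 91, 89, 91, 89, 90, 90, 88, 89, 88, 88, 80, 63, 63, 70, 77, 80, 82, 83, 83, 79, 77, 70, 65, 68, 103, 142, 158, 161, 164, 165, 163, 159, 142, 109]
220 [205, 216, 219, 219, 218, 218, 219, 218, 218, 217, 196, 136, 78, 65, 71, 78, 81, 85, 84, 84, 80, 77, 73, 64, 72, 106, 146, 156, 151, 138, 136, 137, 139, 129, 102]
(247, 180) [0.0164 0.073  0.346 ]
(254, 180) [0.0226 0.073  0.346 ]
(261, 180) [0.0289 0.073  0.346 ]
```

View pics/wz3.png

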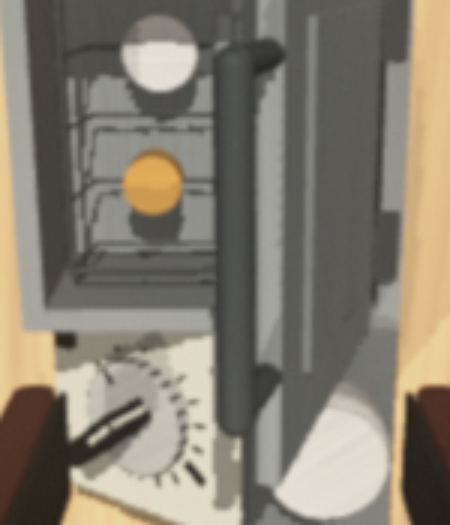

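>>> {"method": "jog_arm", "body": {
  "targets": [
    {"x":0.5,"y":0,"z":0,"rx":0,"ry":0,"rz":0},
    {"x":0.5,"y":0,"z":0,"rx":0,"ry":0,"rz":0},
    {"x":0.5,"y":0,"z":0,"rx":0,"ry":0,"rz":0},
    {"x":0.5,"y":0,"z":0,"rx":0,"ry":0,"rz":0},
    {"x":0.4,"y":0,"z":0,"rx":0,"ry":0,"rz":0},
    {"x":0,"y":0,"z":0,"rx":0,"ry":0,"rz":0},
    {"x":0,"y":0,"z":0,"rx":0,"ry":0,"rz":0}
  ]
}}

```text
time_s: 5.2
tool_pos: [0.6091, 0.1289, 0.3268]
tcp_rot: [0.482, 0.517, -0.481, 0.519]
wrist_force: [-0.2, -0.3, 0.4]
width: 0.0602
```

```bash
python3 snap.py 4 wrist side
python3 - <<'E'
from h import *
D=pickle.load(open("d4.pkl","rb")); 
cv2.imwrite("pics/side4z.png",cv2.resize(D["side"]["img"][100:275,160:310,::-1],None,fx=4,fy=4)[:600])
E
```

```text
5.2 [0.6091 0.1289 0.3268] [-0.17 -0.3   0.42] 0.0602 J [ 0.15  0.2   0.92 -0.    2.02  0.08] cl [0.0273 0.0662 0.3268]
```

View pics/side4z.png

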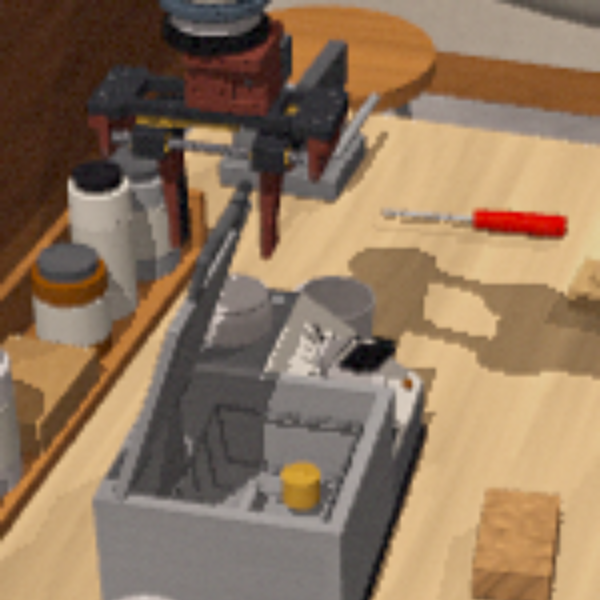

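View pics/wrist4.png

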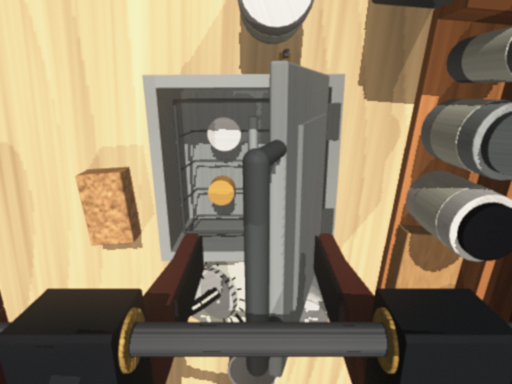

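The bar sits between the fingers, with the tips around (178,245) and (268,250) and the bar's middle near (222,228) in the enlarged side view. I'll close the jaws.

>>> {"method": "jog_arm", "body": {
  "targets": [
    {"x":0,"y":0,"z":0,"rx":0,"ry":0,"rz":0},
    {"x":0,"y":0,"z":0,"rx":0,"ry":0,"rz":0},
    {"x":0,"y":0,"z":0,"rx":0,"ry":0,"rz":0},
    {"x":0,"y":0,"z":0,"rx":0,"ry":0,"rz":0}
  ],
  "jaw": 0
}}

```text
time_s: 5.8
tool_pos: [0.6094, 0.1295, 0.3245]
tcp_rot: [0.481, 0.518, -0.481, 0.518]
wrist_force: [0.7, -0.4, 0.1]
width: 0.0235
```

>>> {"method": "jog_arm", "body": {
  "targets": [
    {"x":0,"y":0,"z":0,"rx":0,"ry":0,"rz":0},
    {"x":0,"y":0,"z":0,"rx":0,"ry":0,"rz":0},
    {"x":0,"y":0,"z":0,"rx":0,"ry":0,"rz":0}
  ]
}}

```text
time_s: 6.18
tool_pos: [0.609, 0.1294, 0.3247]
tcp_rot: [0.481, 0.518, -0.481, 0.518]
wrist_force: [-3.1, -0.5, -0.0]
width: 0.0114
```

```bash
python3 snap.py 5 wrist side
python3 - <<'E'
from h import *
D=pickle.load(open("d5.pkl","rb")); 
cv2.imwrite("pics/side5z.png",cv2.resize(D["side"]["img"][100:275,160:310,::-1],None,fx=4,fy=4)[:600])
p,Rm,s=st(); q=w2c(p); g=q+[0,0,.019]; r=g-[.085,.065,.15]
th0=np.arctan2(r[2],-r[0]); print("th",th0,np.hypot(r[0],r[2]),Rz.T@Rm)
# arc plan keeping tool vertical: rows in tool axes: x=down, y=+xc
rad=.205; off=.005
pos=lambda t:np.array([.085-rad*np.cos(t)+off*np.sin(t),.15+rad*np.sin(t)+off*np.cos(t)])
ths=np.linspace(th0-off/rad,0,25)
P=np.array([pos(t) for t in ths]); d=np.diff(P,axis=0)/.06
for t,a in zip(ths[1:],d): print(round(t,3),"x",round(-a[1],3),"y",round(a[0],3))
E
```

```text
6.175 [0.609  0.1294 0.3247] [-3.13 -0.48 -0.01] 0.0114 J [0.15 0.21 0.92 0.   2.02 0.08] cl [0.0272 0.0668 0.3247]
th 1.2805705093535855 0.20219595176899186 [[-8.25336418e-04  9.99999612e-01  3.08123689e-04]
 [ 2.48714835e-05  3.08144322e-04 -9.99999952e-01]
 [-9.99999659e-01 -8.25328715e-04 -2.51257965e-05]]
1.204 x 0.056 y -0.17
1.151 x 0.064 y -0.167
1.099 x 0.073 y -0.163
1.047 x 0.082 y -0.159
0.994 x 0.09 y -0.155
0.942 x 0.098 y -0.15
0.89 x 0.105 y -0.144
0.837 x 0.113 y -0.139
0.785 x 0.12 y -0.133
0.733 x 0.127 y -0.126
0.68 x 0.133 y -0.119
0.628 x 0.139 y -0.112
0.576 x 0.145 y -0.105
0.523 x 0.15 y -0.097
0.471 x 0.155 y -0.089
0.419 x 0.16 y -0.081
0.366 x 0.164 y -0.072
0.314 x 0.167 y -0.064
0.262 x 0.17 y -0.055
0.209 x 0.173 y -0.046
0.157 x 0.175 y -0.037
0.105 x 0.177 y -0.028
0.052 x 0.178 y -0.018
0.0 x 0.179 y -0.009
```

View pics/side5z.png

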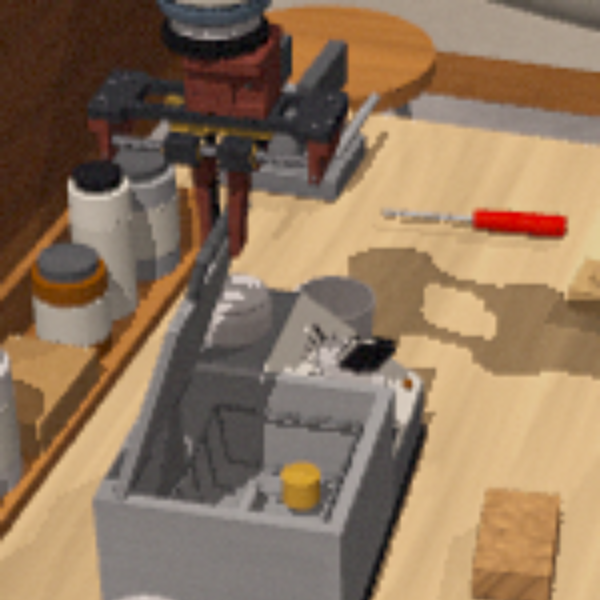

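The bar is gripped at 11.4 mm opening. I'll start the arc at about 0.4 rad/s.

>>> {"method": "jog_arm", "body": {
  "targets": [
    {"x":0.05,"y":-0.17,"z":0,"rx":0,"ry":0,"rz":0},
    {"x":0.06,"y":-0.17,"z":0,"rx":0,"ry":0,"rz":0},
    {"x":0.07,"y":-0.16,"z":0,"rx":0,"ry":0,"rz":0},
    {"x":0.08,"y":-0.16,"z":0,"rx":0,"ry":0,"rz":0},
    {"x":0.09,"y":-0.155,"z":0,"rx":0,"ry":0,"rz":0},
    {"x":0.1,"y":-0.15,"z":0,"rx":0,"ry":0,"rz":0}
  ]
}}

```text
time_s: 7.02
tool_pos: [0.553, 0.1252, 0.2989]
tcp_rot: [0.483, 0.517, -0.48, 0.519]
wrist_force: [4.1, 0.1, 1.9]
width: 0.0113
```

```bash
python3 snap.py 6 side
python3 - <<'E'
from h import *
D=pickle.load(open("d6.pkl","rb")); 
cv2.imwrite("pics/side6z.png",cv2.resize(D["side"]["img"][100:275,160:310,::-1],None,fx=4,fy=4)[:600])
E
```

```text
7.025 [0.553  0.1252 0.2989] [4.14 0.15 1.9 ] 0.0113 J [ 0.16  0.03  1.16 -0.    1.95  0.09] cl [-0.029   0.0667  0.2989]
```

View pics/side6z.png

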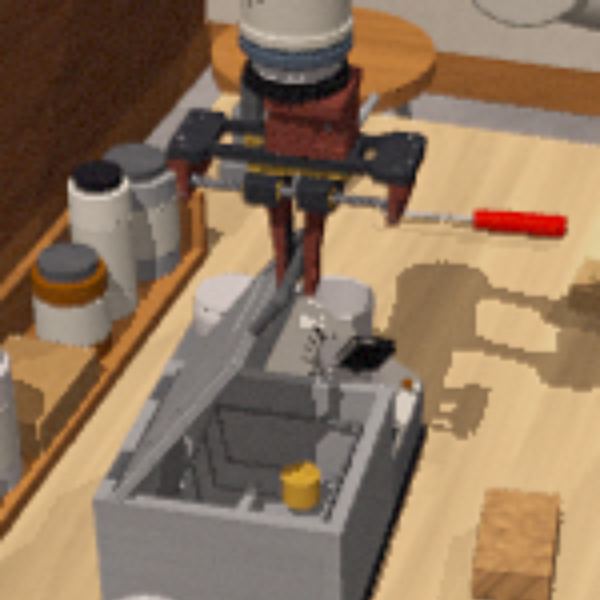

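The lid is following with only a few newtons, and the bar is still held between the fingers at about (290,270). Continuing.

>>> {"method": "jog_arm", "body": {
  "targets": [
    {"x":0.105,"y":-0.145,"z":0,"rx":0,"ry":0,"rz":0},
    {"x":0.11,"y":-0.14,"z":0,"rx":0,"ry":0,"rz":0},
    {"x":0.12,"y":-0.13,"z":0,"rx":0,"ry":0,"rz":0},
    {"x":0.125,"y":-0.125,"z":0,"rx":0,"ry":0,"rz":0},
    {"x":0.13,"y":-0.12,"z":0,"rx":0,"ry":0,"rz":0},
    {"x":0.14,"y":-0.11,"z":0,"rx":0,"ry":0,"rz":0},
    {"x":0.145,"y":-0.105,"z":0,"rx":0,"ry":0,"rz":0},
    {"x":0.15,"y":-0.1,"z":0,"rx":0,"ry":0,"rz":0},
    {"x":0.155,"y":-0.09,"z":0,"rx":0,"ry":0,"rz":0},
    {"x":0.16,"y":-0.08,"z":0,"rx":0,"ry":0,"rz":0}
  ]
}}

```text
time_s: 8.32
tool_pos: [0.4828, 0.1203, 0.2166]
tcp_rot: [0.481, 0.518, -0.481, 0.518]
wrist_force: [5.0, 2.9, 2.8]
width: 0.0112
```

Run:
```python
from h import *
p,Rm,s=st(); print(s["time_s"],w2c(p).round(4),Rz.T@s["wrist_force"],s["width"])
pos=lambda t:np.array([.085-.205*np.cos(t)+.005*np.sin(t),.15+.205*np.sin(t)+.005*np.cos(t)-.019])
for t in (.419,.366,.3,.2,.1,.05,0): print(t,pos(t).round(4))
```

```text
8.325 [-0.0993  0.067   0.2166] [5.20424022 2.4895348  2.82219882] 0.011181107873696515
0.419 [-0.1002  0.219 ]
0.366 [-0.1046  0.209 ]
0.3 [-0.1094  0.1964]
0.2 [-0.1149  0.1766]
0.1 [-0.1185  0.1564]
0.05 [-0.1195  0.1462]
0 [-0.12   0.136]
```

>>> {"method": "jog_arm", "body": {
  "targets": [
    {"x":0.15,"y":-0.07,"z":0,"rx":0,"ry":0,"rz":0},
    {"x":0.15,"y":-0.06,"z":0,"rx":0,"ry":0,"rz":0},
    {"x":0.15,"y":-0.05,"z":0,"rx":0,"ry":0,"rz":0},
    {"x":0.15,"y":-0.05,"z":0,"rx":0,"ry":0,"rz":0},
    {"x":0.14,"y":-0.04,"z":0,"rx":0,"ry":0,"rz":0},
    {"x":0.14,"y":-0.03,"z":0,"rx":0,"ry":0,"rz":0},
    {"x":0.13,"y":-0.02,"z":0,"rx":0,"ry":0,"rz":0},
    {"x":0.13,"y":-0.01,"z":0,"rx":0,"ry":0,"rz":0},
    {"x":0,"y":0,"z":0,"rx":0,"ry":0,"rz":0}
  ]
}}

```text
time_s: 9.45
tool_pos: [0.4641, 0.1188, 0.1479]
tcp_rot: [0.482, 0.518, -0.481, 0.518]
wrist_force: [10.3, 5.0, -2.8]
width: 0.011
```

```bash
python3 snap.py 7 side;  python3 - <<'E'
from h import *
D=pickle.load(open("d7.pkl","rb")); 
cv2.imwrite("pics/side7z.png",cv2.resize(D["side"]["img"][100:275,160:310,::-1],None,fx=4,fy=4)[:600])
E
```

```text
9.45 [0.4641 0.1188 0.1479] [10.3   4.96 -2.78] 0.011 J [ 0.18 -0.24  1.68  0.    1.7   0.11] cl [-0.1181  0.0668  0.1479]
```

View pics/side7z.png

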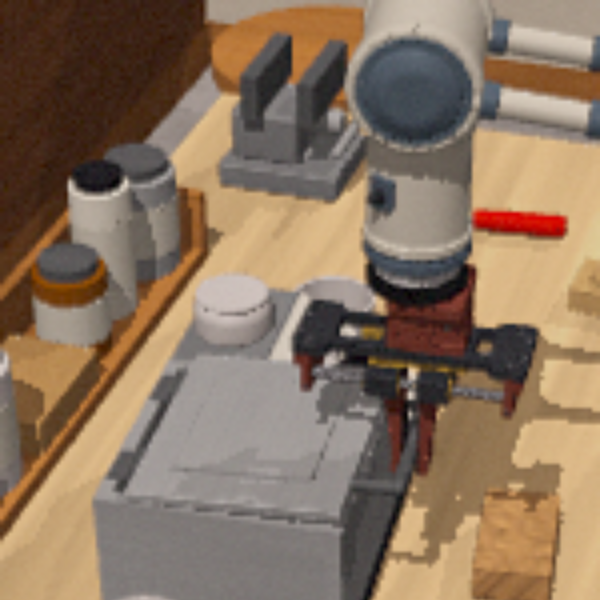

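The lid is almost flat, with a thin gap still visible at the front edge. The +10 N in x means I am pulling slightly outwards, so I'll ease that off and press down.

>>> {"method": "jog_arm", "body": {
  "targets": [
    {"x":0.07,"y":0.01,"z":0,"rx":0,"ry":0,"rz":0},
    {"x":0.07,"y":0.01,"z":0,"rx":0,"ry":0,"rz":0},
    {"x":0.05,"y":0,"z":0,"rx":0,"ry":0,"rz":0},
    {"x":0,"y":0,"z":0,"rx":0,"ry":0,"rz":0}
  ]
}}

```text
time_s: 10.0
tool_pos: [0.4635, 0.1187, 0.1363]
tcp_rot: [0.48, 0.519, -0.482, 0.517]
wrist_force: [-2.8, 3.2, -0.6]
width: 0.0115
```

>>> {"method": "jog_arm", "body": {
  "targets": [
    {"x":0.06,"y":0,"z":0,"rx":0,"ry":0,"rz":0},
    {"x":0.04,"y":0,"z":0,"rx":0,"ry":0,"rz":0},
    {"x":0,"y":0,"z":0,"rx":0,"ry":0,"rz":0}
  ]
}}

```text
time_s: 10.38
tool_pos: [0.4637, 0.1187, 0.1359]
tcp_rot: [0.481, 0.518, -0.481, 0.518]
wrist_force: [-14.5, 0.0, 23.3]
width: 0.0113
```

The force rose to 23 N with z steady at 0.136, so the lid is seated. I'll hold briefly, relax, open the jaws and withdraw upwards.

>>> {"method": "jog_arm", "body": {
  "targets": [
    {"x":0,"y":0,"z":0,"rx":0,"ry":0,"rz":0},
    {"x":0,"y":0,"z":0,"rx":0,"ry":0,"rz":0},
    {"x":-0.05,"y":0.02,"z":0,"rx":0,"ry":0,"rz":0}
  ]
}}

```text
time_s: 10.75
tool_pos: [0.4636, 0.1187, 0.1362]
tcp_rot: [0.48, 0.519, -0.482, 0.517]
wrist_force: [-13.9, 2.0, 6.0]
width: 0.0109
```

>>> {"method": "jog_arm", "body": {
  "targets": [
    {"x":0,"y":0,"z":0,"rx":0,"ry":0,"rz":0},
    {"x":0,"y":0,"z":0,"rx":0,"ry":0,"rz":0},
    {"x":0,"y":0,"z":0,"rx":0,"ry":0,"rz":0}
  ],
  "jaw": 26
}}

```text
time_s: 11.12
tool_pos: [0.4657, 0.1184, 0.1338]
tcp_rot: [0.481, 0.518, -0.482, 0.518]
wrist_force: [-0.4, 0.5, -0.4]
width: 0.0258
```

>>> {"method": "jog_arm", "body": {
  "targets": [
    {"x":-0.2,"y":0,"z":0,"rx":0,"ry":0,"rz":0},
    {"x":-0.3,"y":0,"z":0,"rx":0,"ry":0,"rz":0},
    {"x":-0.5,"y":0,"z":0,"rx":0,"ry":0,"rz":0},
    {"x":-0.7,"y":0,"z":0,"rx":0,"ry":0,"rz":0},
    {"x":-0.8,"y":0,"z":0,"rx":0,"ry":0,"rz":0},
    {"x":0,"y":0,"z":0,"rx":0,"ry":0,"rz":0},
    {"x":0,"y":0,"z":0,"rx":0,"ry":0,"rz":0}
  ]
}}

```text
time_s: 12.0
tool_pos: [0.4659, 0.1188, 0.2849]
tcp_rot: [0.481, 0.518, -0.481, 0.518]
wrist_force: [0.1, -0.1, -0.2]
width: 0.0258
```

```bash
python3 snap.py 8 side wrist;  python3 - <<'E'
from h import *
D=pickle.load(open("d8.pkl","rb")); 
cv2.imwrite("pics/side8z.png",cv2.resize(D["side"]["img"][100:275,160:310,::-1],None,fx=4,fy=4)[:600])
E
```

```text
12.0 [0.4659 0.1188 0.2849] [ 0.08 -0.06 -0.23] 0.0258 J [ 0.18 -0.21  1.41 -0.    1.94  0.1 ] cl [-0.1163  0.0667  0.2849]
```

View pics/side8z.png

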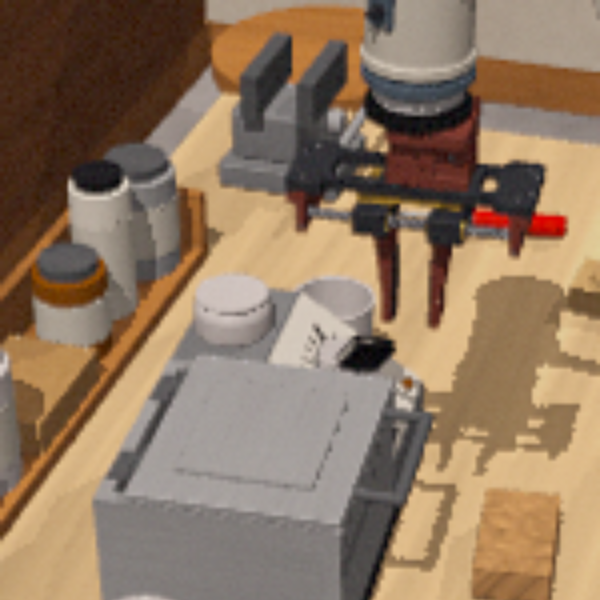

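View pics/wrist8.png

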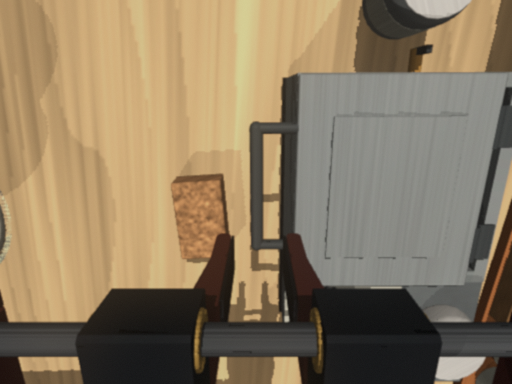

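The lid lies flush on the tank in both views, and the bar is free and in front of it. Next I'll work out a hover pose normal to the panel.

```bash
cat >> h.py <<'E'
s35,c35=np.sin(np.radians(35)),np.cos(np.radians(35))
n_=np.array([-s35,0,c35]);ux=np.array([c35,0,s35]);uy=np.array([0,1.,0])
def Rpan(bdeg):
    b=np.radians(bdeg); x=-n_; y=np.cos(b)*ux+np.sin(b)*uy
    return Rz@np.c_[x,y,np.cross(x,y)]
PC=np.array([-.0277,-.1,.110])
E
python3 - <<'E'
from h import *
p,Rm,s=st()
R0=Rpan(0)
todo(c2w(PC+n_*.15),R0)
print(np.degrees(R.from_matrix(R0.T@Rpan(-45)).as_rotvec())/5)
E
```

```text
shift in current tool axes (units60mm) [0.84 0.05 2.78] in target axes [ 0.72 -0.44  2.78] rot (5deg units) [0.   0.   7.02]
[ 9.00000000e+00  6.62856684e-16 -7.28426339e-17]
```

>>> {"method": "jog_arm", "body": {
  "targets": [
    {"x":0,"y":0,"z":0.4,"rx":0,"ry":0,"rz":1},
    {"x":0,"y":0,"z":0.4,"rx":0,"ry":0,"rz":1},
    {"x":0,"y":0,"z":0.4,"rx":0,"ry":0,"rz":1},
    {"x":0,"y":0,"z":0.4,"rx":0,"ry":0,"rz":1},
    {"x":0,"y":0,"z":0.4,"rx":0,"ry":0,"rz":1},
    {"x":0,"y":0,"z":0.4,"rx":0,"ry":0,"rz":1},
    {"x":0,"y":0,"z":0.38,"rx":0,"ry":0,"rz":1},
    {"x":0.18,"y":-0.11,"z":0,"rx":0,"ry":0,"rz":0},
    {"x":0.18,"y":-0.11,"z":0,"rx":0,"ry":0,"rz":0},
    {"x":0.18,"y":-0.11,"z":0,"rx":0,"ry":0,"rz":0},
    {"x":0.18,"y":-0.11,"z":0,"rx":0,"ry":0,"rz":0},
    {"x":0,"y":0,"z":0,"rx":0,"ry":0,"rz":0},
    {"x":0,"y":0,"z":0,"rx":0,"ry":0,"rz":0},
    {"x":0,"y":0,"z":0,"rx":0,"ry":0,"rz":0}
  ],
  "jaw": 40
}}

```text
time_s: 13.85
tool_pos: [0.4814, -0.0473, 0.2347]
tcp_rot: [0.615, 0.349, -0.303, 0.639]
wrist_force: [-0.1, -0.1, -0.4]
width: 0.0399
```

```bash
python3 snap.py 9 wrist top
```

```text
13.85 [ 0.4814 -0.0473  0.2347] [-0.14 -0.06 -0.37] 0.0399 J [-0.34 -0.81  2.02  0.24  1.37 -0.39] cl [-0.1131 -0.1     0.2347]
```

View pics/wrist9.png

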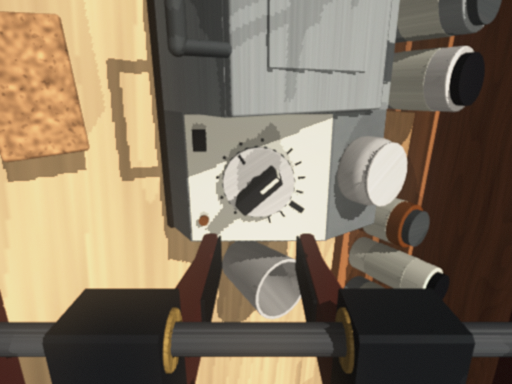

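The wrist view shows the panel spanning columns 185–333 and rows 113–240, the ring centred near (259,183), the pointer to the upper right, and the long mark at (296,207). I'll measure these on the panel plane.

Run:
```python
from h import *
D=pickle.load(open("d9.pkl","rb")); W=D["wrist"]
cv2.imwrite("pics/wz9.png",cv2.resize(W["img"][100:250,170:350,::-1],None,fx=4,fy=4,interpolation=cv2.INTER_CUBIC))
```

```text
(no output)
```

View pics/wz9.png

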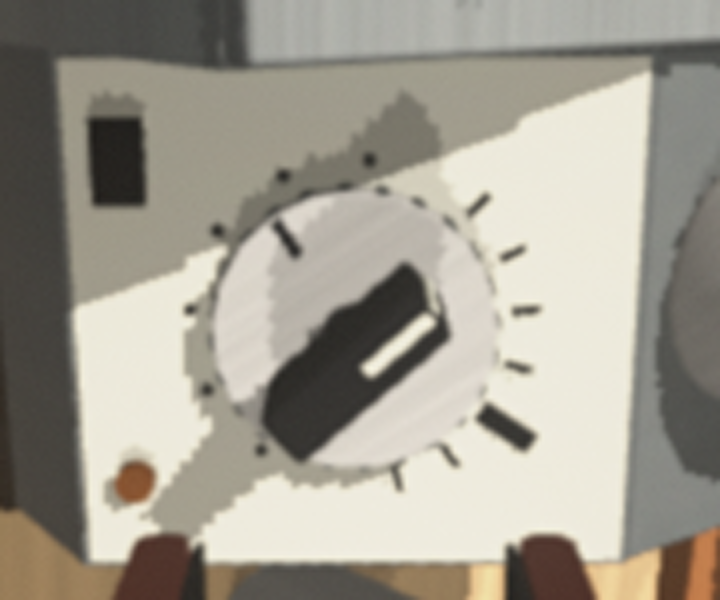

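Run:
```python
from h import *
D=pickle.load(open("d9.pkl","rb")); W=D["wrist"]
def pan(x,y,h):
    uv=(170+(x+.5)/4-.5,100+(y+.5)/4-.5)
    O,d=ray(W,uv);O=w2c(O);d=Rz.T@d
    q=O+d*(((PC+n_*h-O)@n_)/(d@n_)); r=q-PC
    return np.array([r@ux,r@uy])*1000
for n,x,y,h in [("TL",57,57,0),("TR",652,63,0),("BR",622,558,0),("BL",88,562,0),("ringL",212,330,.012),("ringR",498,320,.012),("ringT",355,188,.012),("ringB",355,467,.012),("ringC",355,327,.012),("long in",485,412,0),("long out",533,443,0),("mark0 in",470,213,0),("mark0 out",490,196,0),("mark2i",512,312,0),("mark2o",540,310,0),
 ("ptr a",367,371,.048),("ptr b",433,318,.048),("rm in",297,255,.012),("rm out",275,225,.012),
 ("bar c1",413,264,.048),("bar c2",447,335,.048),("bar c3",304,459,.048),("bar c4",268,388,.048)]:
    v=pan(x,y,h); print(n,v.round(1),"ang from up ccw",round(np.degrees(np.arctan2(v[1],v[0])),1))
a=pan(367,371,.048);b=pan(433,318,.048);d=b-a;print("ptr dir",np.degrees(np.arctan2(d[1],d[0])))
```

```text
TL [-66.6  63. ] ang from up ccw 136.6
TR [70.1 61.5] ang from up ccw 41.3
BR [ 70.6 -62.9] ang from up ccw -41.7
BL [-67.2 -63.9] ang from up ccw -136.5
ringL [-31.8   1.4] ang from up ccw 177.5
ringR [35.2  3.7] ang from up ccw 6.0
ringT [ 1.8 34.7] ang from up ccw 87.1
ringB [  1.7 -33.1] ang from up ccw -87.1
ringC [1.7 2.1] ang from up ccw 50.0
long in [ 34.1 -23.1] ang from up ccw -34.1
long out [ 46.4 -31.3] ang from up ccw -34.0
mark0 in [29.1 26.8] ang from up ccw 42.7
mark0 out [33.7 30.9] ang from up ccw 42.5
mark2i [39.9  2.6] ang from up ccw 3.7
mark2o [46.7  3. ] ang from up ccw 3.7
ptr a [4.2 2.2] ang from up ccw 28.3
ptr b [17.8 13.7] ang from up ccw 37.5
rm in [-11.6  19.3] ang from up ccw 121.1
rm out [-16.6  26.3] ang from up ccw 122.3
bar c1 [13.5 25. ] ang from up ccw 61.6
bar c2 [20.7 10. ] ang from up ccw 25.8
bar c3 [ -9.2 -17.4] ang from up ccw -118.0
bar c4 [-16.6  -1.4] ang from up ccw -175.0
ptr dir 40.01300033295001
```

The axis lies about 1.7 mm up-slope and 0.5 mm left of my assumed panel centre. The pointer is at roughly 41–45° left, so the timer is near 0. I'll spin the tool by +45° about its own x axis, then re-measure.

>>> {"method": "jog_arm", "body": {
  "targets": [
    {"x":0,"y":0,"z":0,"rx":1,"ry":0,"rz":0},
    {"x":0,"y":0,"z":0,"rx":1,"ry":0,"rz":0},
    {"x":0,"y":0,"z":0,"rx":1,"ry":0,"rz":0},
    {"x":0,"y":0,"z":0,"rx":1,"ry":0,"rz":0},
    {"x":0,"y":0,"z":0,"rx":1,"ry":0,"rz":0},
    {"x":0,"y":0,"z":0,"rx":1,"ry":0,"rz":0},
    {"x":0,"y":0,"z":0,"rx":1,"ry":0,"rz":0},
    {"x":0,"y":0,"z":0,"rx":1,"ry":0,"rz":0},
    {"x":0,"y":0,"z":0,"rx":1,"ry":0,"rz":0},
    {"x":0,"y":0,"z":0,"rx":0,"ry":0,"rz":0},
    {"x":0,"y":0,"z":0,"rx":0,"ry":0,"rz":0},
    {"x":0,"y":0,"z":0,"rx":0,"ry":0,"rz":0}
  ]
}}

```text
time_s: 15.45
tool_pos: [0.4813, -0.0473, 0.234]
tcp_rot: [0.812, 0.207, -0.414, 0.355]
wrist_force: [0.6, -0.6, -0.2]
width: 0.0405
```

```bash
python3 snap.py 10 wrist
python3 - <<'E'
from h import *
D=pickle.load(open("d10.pkl","rb")); W=D["wrist"]
# project predicted axis points and draw
img=W["img"][:,:,::-1].copy()
for h,col in [(.0,(0,0,255)),(.012,(0,255,0)),(.048,(255,0,0))]:
    u=proj(W,c2w(PC+ux*.0017+uy*.0005+n_*h)); print(h,u.round(1)); cv2.circle(img,tuple(int(round(a)) for a in u),1,col,-1)
c=[proj(W,c2w(PC+ux*(.0017+.034*np.cos(a))+uy*(.0005+.034*np.sin(a))+n_*.012)) for a in np.linspace(0,6.28,40)]
cv2.polylines(img,[np.round(c).astype(int)],True,(0,200,0),1)
u=proj(W,c2w(PC)).astype(int); x0=max(0,u[0]-70);y0=max(0,u[1]-70)
cv2.imwrite("pics/wz10.png",cv2.resize(img[y0:y0+140,x0:x0+140],None,fx=4,fy=4,interpolation=cv2.INTER_NEAREST)); print(x0,y0)
p,Rm,s=st()
todo(c2w(PC+ux*.0017+uy*.0005+n_*.023),Rpan(-45))
E
```

```text
15.45 [ 0.4813 -0.0473  0.234 ] [ 0.64 -0.58 -0.17] 0.0405 J [-0.34 -0.81  2.02  0.24  1.37  0.39] cl [-0.1132 -0.1001  0.234 ]
0.0 [258.5 179.5]
0.012 [258.5 182.8]
0.048 [258.5 194.2]
187 111
shift in current tool axes (units60mm) [ 2.13  0.   -0.01] in target axes [ 2.13  0.   -0.02] rot (5deg units) [ 0.01 -0.    0.  ]
```

View pics/wrist10.png

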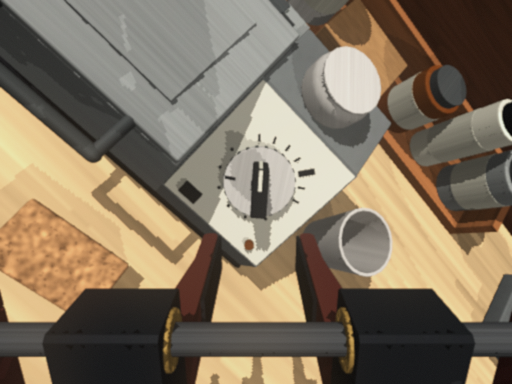

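View pics/wz10.png

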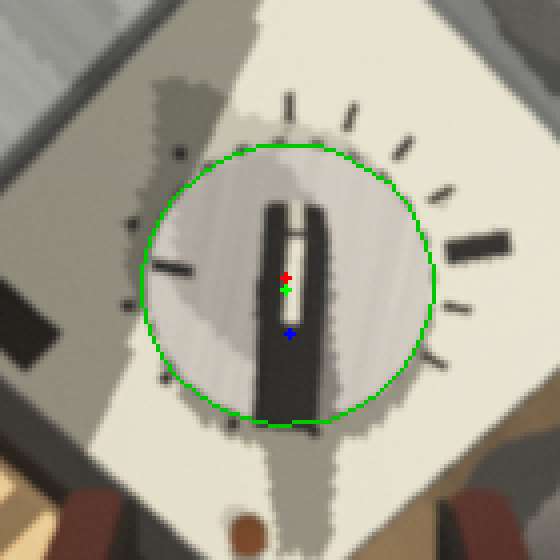

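The predicted ring outline sits right on the ring, and the knob bar is aligned with the fingers and centred near column 290 of the enlargement. Moving in 2.1 units (about 128 mm).

>>> {"method": "jog_arm", "body": {
  "targets": [
    {"x":0.4,"y":0,"z":0,"rx":0,"ry":0,"rz":0},
    {"x":0.4,"y":0,"z":0,"rx":0,"ry":0,"rz":0},
    {"x":0.4,"y":0,"z":0,"rx":0,"ry":0,"rz":0},
    {"x":0.3,"y":0,"z":0,"rx":0,"ry":0,"rz":0},
    {"x":0,"y":0,"z":0,"rx":0,"ry":0,"rz":0},
    {"x":0,"y":0,"z":0,"rx":0,"ry":0,"rz":0}
  ]
}}

```text
time_s: 16.25
tool_pos: [0.5328, -0.0436, 0.161]
tcp_rot: [0.812, 0.207, -0.413, 0.355]
wrist_force: [-0.1, 1.0, 0.2]
width: 0.04
```

```bash
python3 snap.py 11 wrist
python3 - <<'E'
from h import *
todo(c2w(PC+ux*.0017+uy*.0005+n_*.023),Rpan(-45))
E
```

```text
16.25 [ 0.5328 -0.0436  0.161 ] [-0.12  1.02  0.16] 0.04 J [-0.27 -0.67  2.07  0.21  1.16  0.41] cl [-0.0616 -0.1001  0.161 ]
shift in current tool axes (units60mm) [ 0.64 -0.01 -0.01] in target axes [ 0.64 -0.01 -0.01] rot (5deg units) [ 0.01 -0.01 -0.01]
```

View pics/wrist11.png

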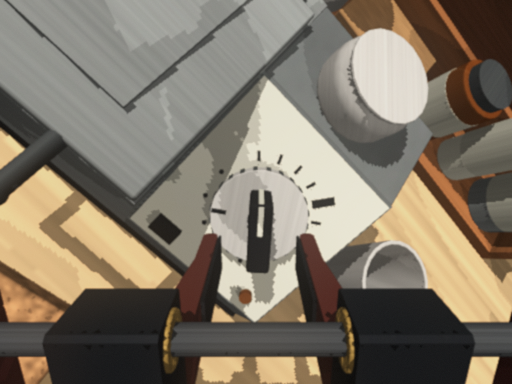

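The knob bar at column 260 is centred between the fingers. I'll do the last 0.64 units and then close.

>>> {"method": "jog_arm", "body": {
  "targets": [
    {"x":0.2,"y":0,"z":0,"rx":0,"ry":0,"rz":0},
    {"x":0.2,"y":0,"z":0,"rx":0,"ry":0,"rz":0},
    {"x":0.14,"y":0,"z":0,"rx":0,"ry":0,"rz":0},
    {"x":0.1,"y":0,"z":0,"rx":0,"ry":0,"rz":0},
    {"x":0,"y":0,"z":0,"rx":0,"ry":0,"rz":0},
    {"x":0,"y":0,"z":0,"rx":0,"ry":0,"rz":0}
  ]
}}

```text
time_s: 17.05
tool_pos: [0.5548, -0.0419, 0.129]
tcp_rot: [0.812, 0.207, -0.414, 0.355]
wrist_force: [-0.3, 0.1, -0.2]
width: 0.0399
```

```bash
python3 snap.py 12 wrist side
python3 - <<'E'
from h import *
todo(c2w(PC+ux*.0017+uy*.0005+n_*.023),Rpan(-45))
D=pickle.load(open("d12.pkl","rb")); 
cv2.imwrite("pics/side12z.png",cv2.resize(D["side"]["img"][120:270,180:310,::-1],None,fx=4,fy=4)[:600])
E
```

```text
17.05 [ 0.5548 -0.0419  0.129 ] [-0.27  0.07 -0.22] 0.0399 J [-0.25 -0.59  2.08  0.21  1.07  0.41] cl [-0.0395 -0.1001  0.129 ]
shift in current tool axes (units60mm) [-0.01 -0.   -0.01] in target axes [-0.01 -0.   -0.01] rot (5deg units) [ 0.   -0.   -0.01]
```

View pics/wrist12.png

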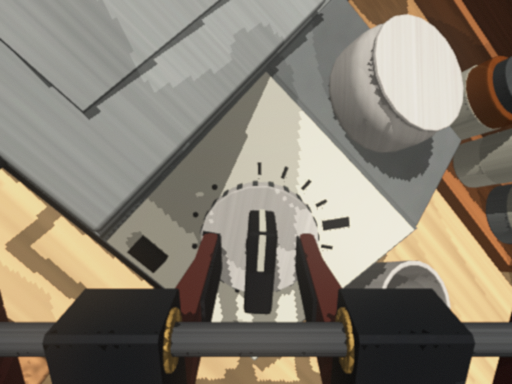

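View pics/side12z.png

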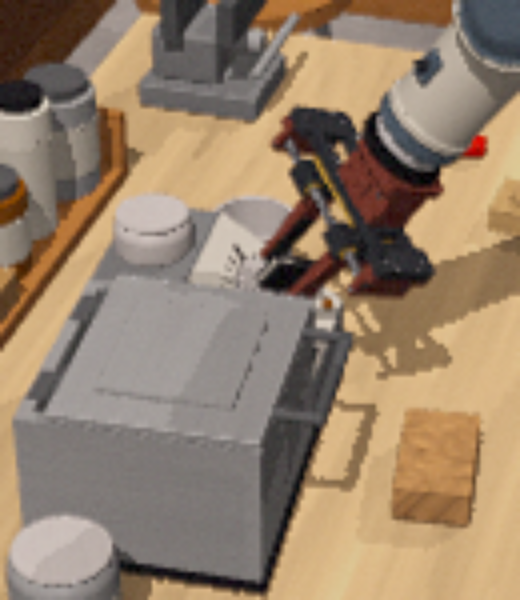

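The fingers straddle the knob evenly, with about 30 px of clearance on each side. Closing.

>>> {"method": "jog_arm", "body": {
  "targets": [
    {"x":0,"y":0,"z":0,"rx":0,"ry":0,"rz":0},
    {"x":0,"y":0,"z":0,"rx":0,"ry":0,"rz":0},
    {"x":0,"y":0,"z":0,"rx":0,"ry":0,"rz":0},
    {"x":0,"y":0,"z":0,"rx":0,"ry":0,"rz":0},
    {"x":0,"y":0,"z":0,"rx":0,"ry":0,"rz":0}
  ],
  "jaw": 0
}}

```text
time_s: 17.77
tool_pos: [0.5551, -0.0421, 0.1292]
tcp_rot: [0.813, 0.206, -0.413, 0.355]
wrist_force: [4.5, -1.6, -0.0]
width: 0.0138
```

```bash
python3 snap.py 13 wrist
```

```text
17.775 [ 0.5551 -0.0421  0.1292] [ 4.48 -1.55 -0.02] 0.0138 J [-0.25 -0.59  2.08  0.21  1.07  0.41] cl [-0.0392 -0.1003  0.1292]
```

View pics/wrist13.png

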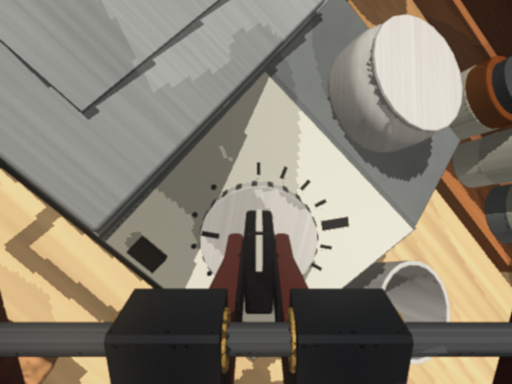

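The knob is gripped at 13.8 mm. I'll turn it 80° clockwise, 40° first and then check.

>>> {"method": "jog_arm", "body": {
  "targets": [
    {"x":0,"y":0,"z":0,"rx":0.5,"ry":0,"rz":0},
    {"x":0,"y":0,"z":0,"rx":1,"ry":0,"rz":0},
    {"x":0,"y":0,"z":0,"rx":1,"ry":0,"rz":0},
    {"x":0,"y":0,"z":0,"rx":1,"ry":0,"rz":0},
    {"x":0,"y":0,"z":0,"rx":1,"ry":0,"rz":0},
    {"x":0,"y":0,"z":0,"rx":1,"ry":0,"rz":0},
    {"x":0,"y":0,"z":0,"rx":1,"ry":0,"rz":0},
    {"x":0,"y":0,"z":0,"rx":1,"ry":0,"rz":0},
    {"x":0,"y":0,"z":0,"rx":0.5,"ry":0,"rz":0},
    {"x":0,"y":0,"z":0,"rx":0,"ry":0,"rz":0}
  ]
}}

```text
time_s: 19.08
tool_pos: [0.555, -0.042, 0.1292]
tcp_rot: [0.885, 0.053, -0.459, 0.056]
wrist_force: [4.7, -1.2, 0.6]
width: 0.0132
```

```bash
python3 snap.py 14 wrist
```

```text
19.075 [ 0.555  -0.042   0.1292] [ 4.66 -1.16  0.6 ] 0.0132 J [-0.25 -0.59  2.08  0.21  1.07  1.11] cl [-0.0393 -0.1002  0.1292]
```

View pics/wrist14.png

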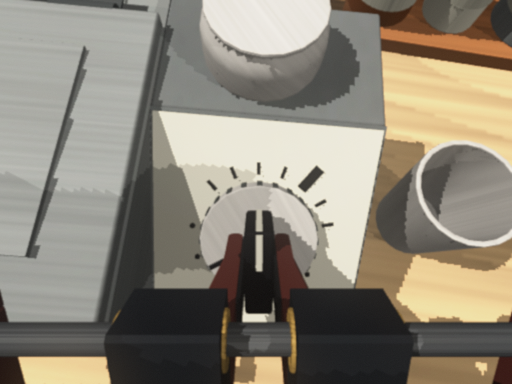

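The knob turned with the tool and now points at the middle short mark at (258,168). The ring's index line moved only as the rotated camera view should make it move. Now the remaining 40°.

>>> {"method": "jog_arm", "body": {
  "targets": [
    {"x":0,"y":0,"z":0,"rx":0.5,"ry":0,"rz":0},
    {"x":0,"y":0,"z":0,"rx":1,"ry":0,"rz":0},
    {"x":0,"y":0,"z":0,"rx":1,"ry":0,"rz":0},
    {"x":0,"y":0,"z":0,"rx":1,"ry":0,"rz":0},
    {"x":0,"y":0,"z":0,"rx":1,"ry":0,"rz":0},
    {"x":0,"y":0,"z":0,"rx":1,"ry":0,"rz":0},
    {"x":0,"y":0,"z":0,"rx":1,"ry":0,"rz":0},
    {"x":0,"y":0,"z":0,"rx":1,"ry":0,"rz":0},
    {"x":0,"y":0,"z":0,"rx":0.5,"ry":0,"rz":0},
    {"x":0,"y":0,"z":0,"rx":0,"ry":0,"rz":0},
    {"x":0,"y":0,"z":0,"rx":0,"ry":0,"rz":0}
  ]
}}

```text
time_s: 20.5
tool_pos: [0.5551, -0.0419, 0.1292]
tcp_rot: [0.851, -0.107, -0.449, -0.25]
wrist_force: [4.1, -1.2, 0.6]
width: 0.0138
```

```bash
python3 snap.py 15 wrist
python3 - <<'E'
from h import *
todo(c2w(PC+ux*.0017+uy*.0005+n_*.023),Rpan(-125.2))
E
```

```text
20.5 [ 0.5551 -0.0419  0.1292] [ 4.06 -1.17  0.6 ] 0.0138 J [-0.25 -0.59  2.08  0.21  1.07  1.81] cl [-0.0392 -0.1001  0.1292]
shift in current tool axes (units60mm) [-0.01 -0.01  0.  ] in target axes [-0.01 -0.01  0.  ] rot (5deg units) [ 0.05 -0.01  0.01]
```

View pics/wrist15.png

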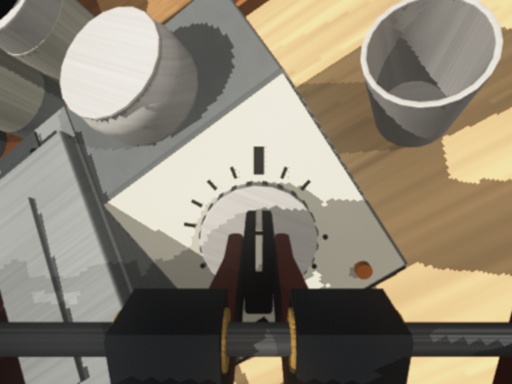

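The pointer (column 258) lines up with the long mark at (258,160). I'll open the jaws without moving the arm, then back straight out.

>>> {"method": "jog_arm", "body": {
  "targets": [
    {"x":0,"y":0,"z":0,"rx":0,"ry":0,"rz":0},
    {"x":0,"y":0,"z":0,"rx":0,"ry":0,"rz":0},
    {"x":0,"y":0,"z":0,"rx":0,"ry":0,"rz":0},
    {"x":0,"y":0,"z":0,"rx":0,"ry":0,"rz":0}
  ],
  "jaw": 40
}}

```text
time_s: 21.05
tool_pos: [0.5546, -0.0418, 0.1285]
tcp_rot: [0.85, -0.107, -0.45, -0.25]
wrist_force: [-0.6, 1.2, 0.1]
width: 0.0398
```

>>> {"method": "jog_arm", "body": {
  "targets": [
    {"x":-0.2,"y":0,"z":0,"rx":0,"ry":0,"rz":0},
    {"x":-0.3,"y":0,"z":0,"rx":0,"ry":0,"rz":0},
    {"x":-0.4,"y":0,"z":0,"rx":0,"ry":0,"rz":0},
    {"x":-0.4,"y":0,"z":0,"rx":0,"ry":0,"rz":0},
    {"x":-0.4,"y":0,"z":0,"rx":0,"ry":0,"rz":0},
    {"x":-0.3,"y":0,"z":0,"rx":0,"ry":0,"rz":0},
    {"x":0,"y":0,"z":0,"rx":0,"ry":0,"rz":0},
    {"x":0,"y":0,"z":0,"rx":0,"ry":0,"rz":0}
  ]
}}

```text
time_s: 22.05
tool_pos: [0.486, -0.047, 0.2266]
tcp_rot: [0.85, -0.108, -0.45, -0.25]
wrist_force: [0.2, 0.5, 0.8]
width: 0.0404
```

```bash
python3 snap.py 16 wrist side top
python3 - <<'E'
from h import *
D=pickle.load(open("d16.pkl","rb")); W=D["wrist"]
u=proj(W,c2w(PC)).astype(int); x0=max(0,u[0]-70);y0=max(0,u[1]-70); print(x0,y0)
cv2.imwrite("pics/wz16.png",cv2.resize(W["img"][y0:y0+140,x0:x0+140,::-1],None,fx=4,fy=4,interpolation=cv2.INTER_CUBIC))
cv2.imwrite("pics/side16z.png",cv2.resize(D["side"]["img"][120:270,170:310,::-1],None,fx=4,fy=4))
E
```

```text
22.05 [ 0.486  -0.047   0.2266] [0.17 0.47 0.83] 0.0404 J [-0.33 -0.8   2.03  0.23  1.35  1.79] cl [-0.1085 -0.1001  0.2266]
188 113
```

View pics/wz16.png

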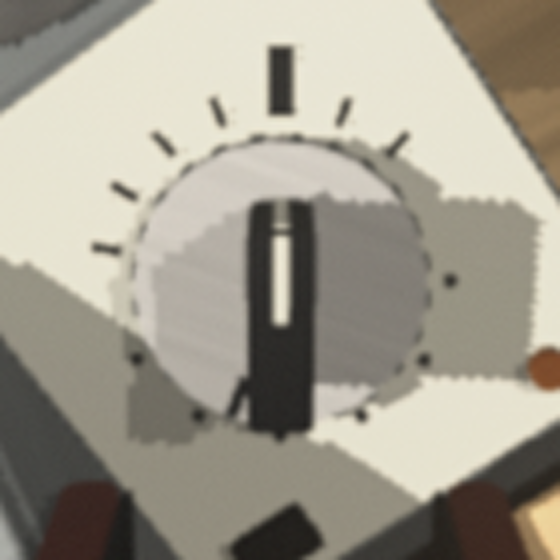

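View pics/side16z.png

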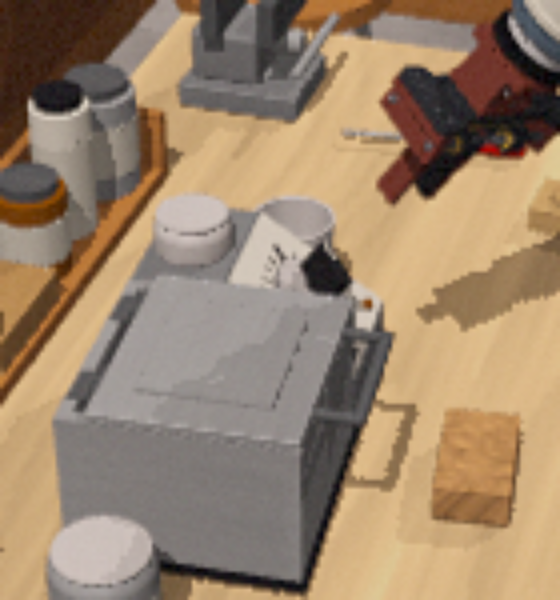

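View pics/top16.png

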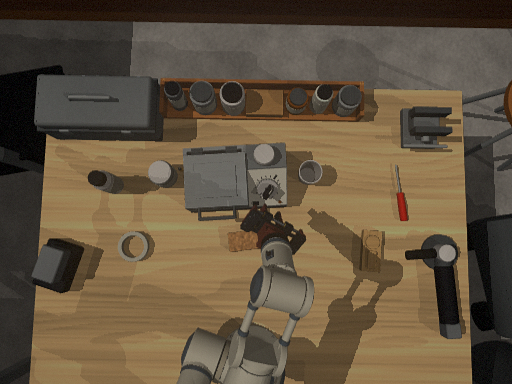

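The pointer at column 281 aligns with the long mark at column 281. The ring's index line is partly hidden at about (238,398), so I'll compare its angle with the earlier reading.

Run:
```python
from h import *
def f(k,x0,y0,pts,s=4):
    W=pickle.load(open(f"d{k}.pkl","rb"))["wrist"]
    for n,x,y,h in pts:
        O,d=ray(W,(x0+(x+.5)/s-.5,y0+(y+.5)/s-.5));O=w2c(O);d=Rz.T@d
        r=O+d*(((PC+n_*h-O)@n_)/(d@n_))-PC-ux*.0017-uy*.0005
        v=np.array([r@ux,r@uy])*1e3; print(k,n,v.round(1),round(np.degrees(np.arctan2(v[1],v[0])),1))
f(10,187,111,[("ring out",152,265,.012),("ring in",192,271,.012),("long",478,248,0),("ptr a",291,322,.048),("ptr b",298,238,.048)])
f(16,188,113,[("ring out",233,416,.012),("ring in",246,379,.012),("long",281,80,0),("ptr a",281,322,.048),("ptr b",281,236,.048)])
```

```text
10 ring out [-18.3  26.4] 124.7
10 ring in [-12.7  18.8] 124.1
10 long [ 37.4 -27.7] -36.5
10 ptr a [2.4 1.4] 30.2
10 ptr b [16. 13.] 39.1
16 ring out [-18.7  26.2] 125.5
16 ring in [-12.9  18.3] 125.2
16 long [ 37.6 -27.2] -35.8
16 ptr a [ 2.8 -2.7] -44.5
16 ptr b [ 17.3 -13. ] -36.8
```

The ring index moved from 124.4° to 125.3°, under 0.5 mm, which is within measuring error. The pointer direction matches the long mark, the lid is flat, and the arm is clear. Handing in.

```bash
python3 -c "
from cell import env
print(env.close_job())"
```

```text
the job is handed in; nothing more can be done
None
```

The lid is closed, the timer is at the long mark, and the job was handed in about 22 s into the 64 s allowed; no verdict was reported.

- **Lid:** I gripped its pull bar and brought it down at about 0.4 rad/s. I then pressed it until the wrist read about 23 N with the height no longer changing. After release it still lay flat in the side and top views.
- **Timer:** I gripped only the inner knob and turned it 80° clockwise. In the last wrist view the pointer lines up with the long mark: both are at column 281, and their angles agree within about 1°.
- **Heat ring:** Its index line read 124.4° before the turn and 125.3° after, under 0.5 mm of movement and within measuring error.
- **Other things on the bench:** None looked moved in the last top and side pictures; I judged this by eye and did not measure it. The gripper is open and about 125 mm back from where it held the knob.

Two small problems came up:
- **Refused moves:** My first two move calls were refused because rows need all six numbers. Nothing moved.
- **Early picture:** One wrist picture was taken before the arm had settled, so I measured the bar again.

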